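# Clamp a pack of sight glasses in a swing-arm window fixture

## Robot

A 7-joint arm with a two-finger parallel gripper is mounted at the origin on a cart in front of the work surface, level with it; the furniture and walls round the work are solid. World frame = base frame: x ahead of the robot, y to its left, z up, the work surface at z = 0. Lengths are in m, angles in degrees, forces in N, time in s.
With the tool pointing down it reaches from about 0.4 to 0.9 m from the base axis. Payload 5.5 kg.
Tool frame: the origin (TCP) lies at the very end of the fingers, on their centre line; the grasp point (between the pads) lies 19 mm behind it; z points along the fingers, y is the line along which they close (so a half turn about z gives the same grasp; the last joint's range is limited). The gripper opens to 85 mm and grips with 20 to 120 N. Pads are 22 mm wide; open, the fingers measure 114 mm over their backs; the gripper's body (76 mm by 85 mm) begins 54 mm behind the grasp point. The pads swing forward as they close: fully open they stand 13 mm farther back than shut.
Start: joints at [78.335, 28.699, -24.465, 88.831, 12.651, 65.22, -12.049], TCP at [0.293, -0.58, 0.231] pointing down, gripper open.
Joint ranges: [-164.97, 164.97], [-17.58, 116.51], [-87.97, 89.64], [11.32, 138.91], [-80.73, 260.73], [10.89, 115.49], [-147.41, 147.41]. Speed limits (degrees/s): [147.25, 147.25, 180, 180, 180, 180, 180].

## Interface

Orientations are given as a 3x3 rotation matrix whose columns are the frame's x, y, z axes.
In Python, from bench import robot, cams gives the robot as it stands. The module is installed in compiled form; this text tells all that it offers.
- The arm moves only by the tool jog_arm, never from a script. Its argument "deltas" is a list of rows, each a list of 4 numbers: the shift along the tool's x, y, z in m, then the turn about the tool's z in degrees. In form: [[tx, ty, tz, spin], ...]. A call has 1 to 12 rows; each row is the pose to reach, as a shift and turn from the pose commanded when the call began, along the tool's axes at that moment; what a row does not reach only later rows make up. A row lasts 1/12 s, in which the tool goes at most 41.7 mm and 7.16 degrees, less where a joint would pass 70% of its speed; a pose out of reach is approached as far as the arm can. A call with a gripper value outside its range is refused whole. "fingers" is the finger opening in m, from 0 to 0.0854, set as the call begins (left out, the last holds). The fingers move at their own pace and stop on an object; "grip_force" is the grip in N (left out, the last holds). Time passes only in rows, so rows that repeat a pose let the fingers close. It gives the time, the measured TCP pose, the force, the opening and the grip force at its end, in the units of the state.
- robot.observe(): the state, without advancing time (a new reading comes with each control period).
- cams.get_image(name): name is "scene" or "top"; returns the picture (400x640x3 uint8, red, green, blue); there is no depth.
- cams.get_calibration(name): a dict with "intrinsics" (3x3 intrinsics, pixels), "k1" (the pictures are not rectified: a ray, as slopes to the right and down, at radius r is drawn at 1 + k1 r^2 times it, then the intrinsics apply), "R" (3x3) and "t" (3): a world point X has camera coordinates R X + t. Camera axes: x right, y down, z forward; pixel columns grow to the right and rows downward; lengths in m; the calibration is good to about 2 mm. A picture is of the moment at which its call begins. get_calibration takes no time and is no camera call.
- robot.sign_off(): hands the job in; it is judged then, once.
The state is a dict: "clock": time; "joint_positions": joint angles; "qvel": joint speeds; "effort": joint torques, N m; "tool_pos": TCP position; "tool_rot": TCP orientation; "wrist_force": force on the tool from outside, world axes, zero at the start; "moment": the same for the moment, N m; "grip_width": opening from 0.0 (shut) to 1.0 (fully open); "finger_force": force on a finger pad.
Only numpy, scipy, OpenCV 4.12 (cv2) and the standard library are available. Lean on these libraries where they do the work, as an engineer would, in place of code of your own. Each camera call takes 0.05 s, during which the arm holds its last target. There are 200 camera calls.

## Task

Load the window fixture: draw the red locking pin out of the swing arm and park it upright in the yellow side notch, swing the arm aside to at least a right angle, and stack all the glass discs from the rubber mats flat in the cell. Then swing the arm back over the cell, put the pin fully home in its bore again, and only then screw the brass retaining ring down clockwise until it is snug on the glass. Leave the bottle, the cup and the valve body beside the work where they stand.

Things in the scene. Friction and masses are not known exactly. Their poses are not given: they have to be found in the camera images.
- window_fixture: Fixed clamping fixture, pose varies: blue base 205 x 148 x 12 mm. Origin on the bench under the cell's axis; x runs from the pivot post (x -75 mm) over the cell to the pin post (x +72), all at y 0; z up. Round cell: two curved walls on the +x and -x sides, inner radius 31.5 mm, tops 36 mm above the bench, open for 45 mm on the +y and -y sides, so fingers closing along y can go down beside a disc.
- seat (a point): Centre of the cell's floor (a steel pad of radius 27 mm), 16 mm above the bench; the first disc lies here, the next on it. Axes as the fixture's.
- glass_1: Greenish clear glass disc, diameter 60 mm, 7 mm thick, lying flat on a black rubber mat (3 mm thick) beside the bowl. Origin in the centre of its underside, z up. One to three such discs are there; an absent one reads None from the start. Take it from above, best with the fingers closing roughly along world y: a bowl 59 mm high and a parts bin 200 mm high stand near.
- glass_2: Glass disc like glass_1 (diameter 60 mm, 7 mm thick).
- glass_3: Glass disc like glass_1 (diameter 60 mm, 7 mm thick).
- lock_pin: Loose upright locking pin. Origin: centre of the collar's underside. Steel shank, diameter 14 mm, reaching 44 mm below the origin with a tapered tip; collar of diameter 26 mm, 5 mm thick; above it a red round grip, diameter 24 mm, from 5 to 37 mm above the origin. At the start it is home, through the arm's end into the pin post.
- pin_bore (a point): Mouth of the pin's bore on top of the arm's end with the arm shut, 58 mm above the bench (fixed to the fixture): lock_pin's origin lies here when home. Bore diameter 17 mm, chamfered 1.5 mm, through the arm and on down the post just below it. The black knob stands 33 mm further along +x.
- pin_notch (a point): Parking place on top of the yellow bracket, 60 mm above the bench, axes as the fixture's: lock_pin's origin lies here when parked, shank hanging in the notch, collar resting on the plate (10 mm thick, 40 mm wide). The notch is 18 mm wide and open towards the fixture's +x, 23 mm from here; its back wall lies 9 mm behind. Bring the pin in along -x, collar just above the plate, then lower it.
- swing_arm (a joint): Angle of the grey swing arm about the pivot post (fixture x -75 mm, y 0), rad: 0 shut over the cell (stop), grows anticlockwise from above, towards the fixture's +y, to a stop at 1.95. Arm from 44 to 58 mm above the bench, 34 mm wide at its end; boss round the ring 84 mm in diameter. It stays where it is left (friction 0.25 N m). The pin locks it.
- swing_knob (a point): Grip point on the axis of the upright round black knob at the arm's free end, 180 mm from the pivot axis, 79 mm above the bench. Knob diameter 22 mm, from 64 to 95 mm above the bench, fixed to the arm: hold it and lead it round the arc; it may turn between the fingers.
- retaining_ring: Knurled brass retaining ring screwed through the swing arm 75 mm from the pivot axis, over the cell when the arm is shut. Origin: centre of its lower face, which presses on the glass; 39.5 mm above the bench at the start. Threaded tube of diameter 57 mm; round grip head, diameter 66 mm, from 38.5 to 56.5 mm above the origin. It turns and sinks with the thread.
- ring_turn (a joint): Turn of the retaining ring, rad: 0 at the start (top), grows clockwise seen from above, stop at 8.0; 15 mm down per full turn (2.39 mm per rad). It takes 0.12 N m to turn and stays where it is left. It meets the top glass after about 1.05 rad with three discs in the cell, 3.98 with two, 6.91 with one; turning then gets markedly harder within about 0.3 rad.
- thread_lock: Small red bottle with a black spout, 28 mm in diameter, 84 mm tall, standing on the bench; a bystander.
- alu_cup: Thin aluminium cup, 45 mm in diameter, 52 mm tall; a bystander.
- valve_body: Turned grey valve body with a stem, 42 mm in diameter, 64 mm tall; a bystander.

How it is judged (in metres and radians):
On the way, in this order (a step that is already met when the one before it is completed fails the run):
1. the locking pin stands parked in the side notch, let go (horizontal distance between lock_pin and pin_notch below 0.008 m and z of lock_pin in the frame of pin_notch between -0.003 and 0.003 m and angle between the z axis of lock_pin and the z axis of pin_notch, either way round below 0.12 rad and contact force between the fingers and lock_pin below 0.2 N), for 0.2 s.
2. the arm is swung aside by more than 1.5 rad (86 degrees), with the pin still in its notch (value of joint swing_arm above 1.5 rad and horizontal distance between lock_pin and pin_notch below 0.008 m and z of lock_pin in the frame of pin_notch between -0.003 and 0.003 m), for 0.2 s.
3. all glass discs lie stacked flat in the cell, let go (horizontal distance between each of glass_1, glass_2, glass_3 and seat below 0.0045 m and z of glass_1 in the frame of seat between -0.002 and 0.0165 m and angle between the z axis of each of glass_1, glass_2, glass_3 and the z axis of seat, either way round below 0.05 rad and z of glass_2 in the frame of seat between -0.002 and 0.0165 m and z of glass_3 in the frame of seat between -0.002 and 0.0165 m and contact force between the fingers and glass_1 below 0.2 N and contact force between the fingers and glass_2 below 0.2 N and contact force between the fingers and glass_3 below 0.2 N), for 0.3 s.
4. the arm is shut over the cell again (value of joint swing_arm below 0.04 rad and horizontal distance between each of glass_1, glass_2, glass_3 and seat below 0.0045 m and z of glass_1 in the frame of seat between -0.002 and 0.0165 m and angle between the z axis of each of glass_1, glass_2, glass_3 and the z axis of seat, either way round below 0.05 rad and z of glass_2 in the frame of seat between -0.002 and 0.0165 m and z of glass_3 in the frame of seat between -0.002 and 0.0165 m), for 0.2 s.
5. the locking pin is home in its bore, the ring not yet on the glass (value of joint swing_arm below 0.04 rad and horizontal distance between lock_pin and pin_bore below 0.004 m and z of lock_pin in the frame of pin_bore between -0.003 and 0.003 m and contact force between retaining_ring and glass_1 below 5 N and contact force between retaining_ring and glass_2 below 5 N and contact force between retaining_ring and glass_3 below 5 N), for 0.2 s.
6. the retaining ring is snug on the glass, the pin home ((contact force between retaining_ring and glass_1 above 10 N or contact force between retaining_ring and glass_2 above 10 N or contact force between retaining_ring and glass_3 above 10 N) and horizontal distance between lock_pin and pin_bore below 0.004 m and z of lock_pin in the frame of pin_bore between -0.003 and 0.003 m), for 0.2 s.
At the end, for the whole second after the job is handed in: All present discs lie flat in the cell (centres within 4.5 mm of its axis, tilt under 0.05 rad), the arm is shut (within 0.04 rad), the pin is home (collar within 3 mm of the arm, within 4 mm of the bore's axis), the retaining ring presses on the glass with more than 10 N, all at rest (all of step 4 and all of step 6 and linear speed of each of glass_1, glass_2, glass_3, lock_pin below 0.02 m/s); the robot touches nothing.
It fails at once if the bottle was knocked over or shifted by more than 30 mm (distance of thread_lock from where it was at the start of the episode above 0.03 m or angle between thread_lock's own z axis and vertical above 0.5 rad).
It fails at once if the cup was knocked over or shifted by more than 30 mm (distance of alu_cup from where it was at the start of the episode above 0.03 m or angle between alu_cup's own z axis and vertical above 0.5 rad).
It fails at once if the valve body was knocked over or shifted by more than 30 mm (distance of valve_body from where it was at the start of the episode above 0.03 m or angle between valve_body's own z axis and vertical above 0.5 rad).
Of glass_1, glass_2, glass_3 only 1 to 3 are there at a start; the rules pass over those that are not, and their reading is None.
At some moment in a run one of glass_1, glass_2, glass_3 may be knocked a few centimetres aside while the robot is not near it.
It also fails if it takes over 210 s, if anything falls off the work surface, if the arm or the gripper's body presses on something with over 40 N, if the wrist force passes 120 N, or if a joint passes its speed limit or range.

## Working session

There is one attempt and no reset: what is moved stays moved. The work goes in short steps, Python scripts to look and compute and a tool call to move; the robot and the scene stay as the last step left them, time stands still between calls to the robot, and variables do not carry over. Pictures are saved under pics/ and viewed, at most 14 in all, crops included, and the job is handed in when it is done.

Besides the shell and the picture viewer there is one more tool, called after "Emit:" as name(argument=value, ...), one argument or row to a line, values as JSON. jog_arm: Moves the arm, as the interface text tells. Its arguments: {"type":"object","properties":{"deltas":{"type":"array"},"fingers":{"type":"number"},"grip_force":{"type":"number"}},"required":["deltas"]}

```bash
mkdir -p pics; cat > h.py <<'E'
import numpy as np, cv2
from bench import robot, cams
def cal(n):
    c=cams.get_calibration(n); return np.array(c["intrinsics"]),c["k1"],np.array(c["R"]),np.array(c["t"])
def ray(n,u,v):
    K,k,R,t=cal(n); d=np.linalg.inv(K)@[u,v,1]; xd=d[:2]; x=xd.copy()
    for _ in range(30): x=xd/(1+k*(x@x))
    return -R.T@t, R.T@np.array([x[0],x[1],1])
def onz(n,u,v,z):
    o,d=ray(n,u,v); return o+d*(z-o[2])/d[2]
def proj(n,X):
    K,k,R,t=cal(n); c=R@np.asarray(X)+t; x=c[:2]/c[2]; x=x*(1+k*(x@x)); return (K@[x[0],x[1],1])[:2]
def snap(n,f,crop=None,s=1):
    im=cams.get_image(n)[:,:,::-1]
    if crop: a,b,c,d=crop; im=im[b:d,a:c]
    cv2.imwrite("pics/"+f,cv2.resize(im,None,fx=s,fy=s,interpolation=cv2.INTER_CUBIC) if s!=1 else im)
E
python3 - <<'E'
from h import *
o=robot.observe(); print({k:np.round(v,3).tolist() for k,v in o.items()})
for n in("scene","top"):
    snap(n,n+"0.png",(0,0,640,400),1.25); K,k,R,t=cal(n); print(n,K.tolist(),k,(-R.T@t).round(3),R.round(3).tolist())
E
```

```text
{'clock': 0.0, 'joint_positions': [78.334, 28.755, -24.453, 88.894, 12.652, 65.22, -12.049], 'qvel': [0.019, -0.111, -0.084, 0.018, -0.019, 0.043, -0.043], 'effort': [0.001, -56.953, -5.816, -28.094, 0.011, 0.012, 0.0], 'tool_pos': [0.292, -0.58, 0.23], 'tool_rot': [[0.893, 0.45, -0.001], [0.45, -0.893, 0.002], [0.0, -0.002, -1.0]], 'wrist_force': [-0.001, -0.051, -0.237], 'moment': [-0.078, 0.019, -0.034], 'finger_force': 0.0, 'grip_width': 0.998}
scene [[372.4817367096519, 0.0, 317.1471883554564], [0.0, 372.4817367096519, 202.19249723514767], [0.0, 0.0, 1.0]] 0.015089258964138352 [-0.105  0.316  0.727] [[-0.517, -0.856, 0.017], [-0.573, 0.331, -0.75], [0.636, -0.397, -0.661]]
top [[425.21189332711987, 0.0, 321.929502217492], [0.0, 425.21189332711987, 202.8278618931544], [0.0, 0.0, 1.0]] -0.07082059145056138 [ 0.423 -0.051  1.182] [[-0.004, -1.0, 0.009], [-0.997, 0.003, -0.072], [0.072, -0.009, -0.997]]
```

View pics/scene0.png

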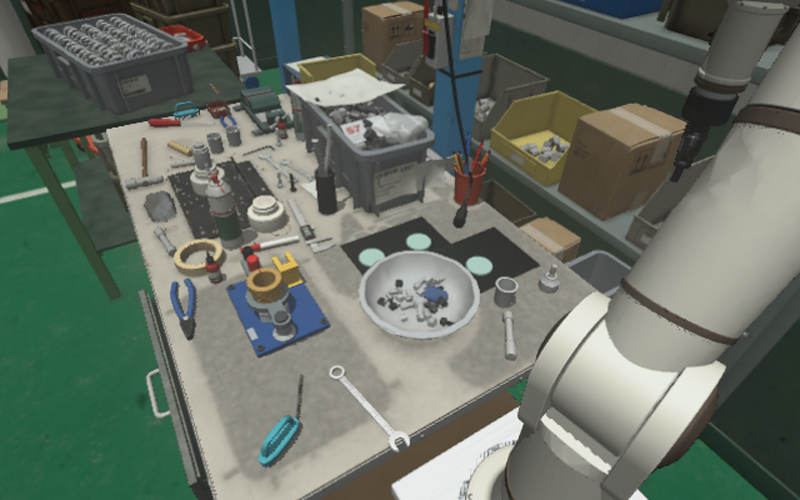

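View pics/top0.png

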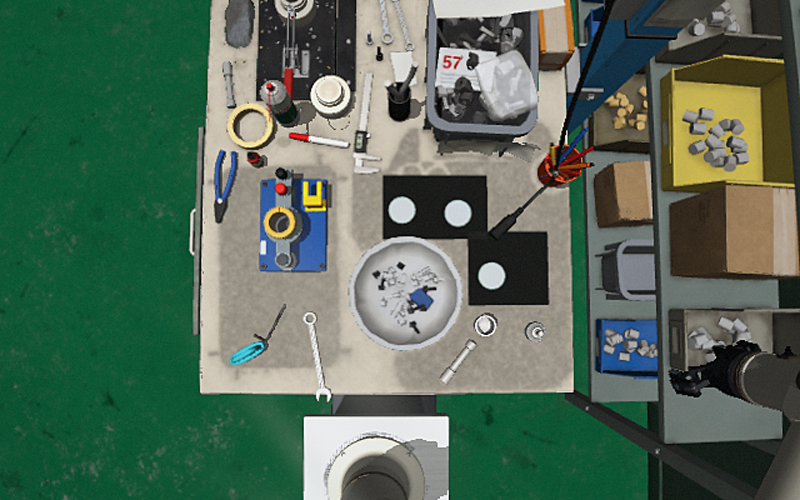

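```bash
python3 - <<'E'
from h import *
snap("top","t1.png",(190,110,290,230),5)
snap("top","t1b.png",(290,130,450,270),5)
E
```

```text
(no output)
```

View pics/t1.png

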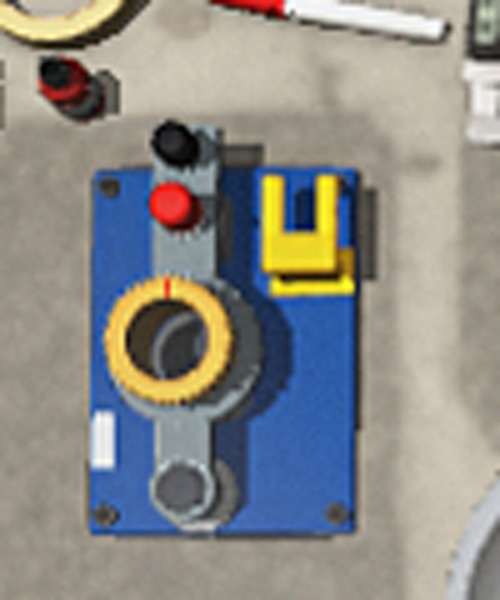

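```bash
python3 - <<'E'
from h import *
im=cv2.imread("pics/t1b.png")
im=cv2.resize(im,None,fx=.2,fy=.2,interpolation=cv2.INTER_AREA)
hsv=cv2.cvtColor(im,cv2.COLOR_BGR2HSV)
m=((im[:,:,1].astype(int)-im[:,:,2]>10)&(hsv[:,:,2]>150)).astype(np.uint8)
n,l,s,c=cv2.connectedComponentsWithStats(m)
for i in range(1,n):
    if s[i,4]>100:
        u=c[i]+[290,130]; print(s[i],u,onz("top",*u,.0095))
E
```

```text
(no output)
```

The crop shows the fixture with +x up. Crop pixels: pin top (171,204), knob (176,143), ring centre (168,339). The notch opens upward, u 286–318 with its back at v 232.

```bash
python3 - <<'E'
from h import *
f=lambda u,v,z:onz("top",190+u/5,110+v/5,z).round(4)
P=dict(pin=(171,204,.095),knob=(176,143,.095),ring=(168,339,.096),slotback=(302,232,.06),slotfrontL=(273,176,.06),slotfrontR=(330,176,.06),yl=(262,250,.06),yr=(338,250,.06),bl=(92,170,.012),br=(356,170,.012),fl=(90,533,.012),fr=(358,535,.012))
for k,v in P.items(): print(k,f(*v))
print("bottle",f(52,72,.084))
im=cv2.imread("pics/t1b.png"); im=cv2.resize(im,None,fx=.2,fy=.2,interpolation=cv2.INTER_AREA)
for (x,y) in((402,210),(457,213),(491,275)):
    u,v=x/1.25-290,y/1.25-130; print(im[int(v),int(u)])
    c=im[int(v),int(u)].astype(int); m=(np.abs(im.astype(int)-c).max(2)<60).astype(np.uint8)
    n,l,s,cc=cv2.connectedComponentsWithStats(m); i=l[int(v),int(u)]; q=cc[i]+[290,130]; print(s[i],q,onz("top",*q,.0095).round(4))
for n,q in dict(bowl=(404/1.25,293/1.25,.059),cup=(485/1.25,323/1.25,.052),valve=(536/1.25,328/1.25,.06),binfront=(485/1.25,132/1.25,.2),binR=(538/1.25,128/1.25,.2)).items(): print(n,onz("top",*q).round(3))
E
```

```text
pin [0.6379 0.192  0.095 ]
knob [0.67   0.1899 0.095 ]
ring [0.5672 0.1922 0.096 ]
slotback [0.6292 0.1293 0.06  ]
slotfrontL [0.6596 0.1452 0.06  ]
slotfrontR [0.6595 0.1146 0.06  ]
yl [0.6196 0.1506 0.06  ]
yr [0.6194 0.1099 0.06  ]
bl [0.6739 0.2553 0.012 ]
br [0.6729 0.1072 0.012 ]
fl [0.4707 0.2529 0.012 ]
fr [0.4692 0.1046 0.012 ]
bottle [0.7111 0.2589 0.084 ]
[217 213 206]
[ 21  28  21  20 340] [321.03235294 167.6       ] [ 0.6062 -0.0595  0.0095]
[217 212 204]
[ 66  30  21  21 341] [365.90029326 170.04105572] [ 0.5991 -0.1845  0.0095]
[217 212 207]
[ 93  80  21  21 343] [392.90087464 220.09912536] [ 0.4594 -0.2577  0.0095]
bowl [ 0.421 -0.064  0.059]
cup [ 0.357 -0.236  0.052]
valve [ 0.346 -0.343  0.06 ]
binfront [ 0.725 -0.217  0.2  ]
binR [ 0.733 -0.319  0.2  ]
```

View pics/t1b.png

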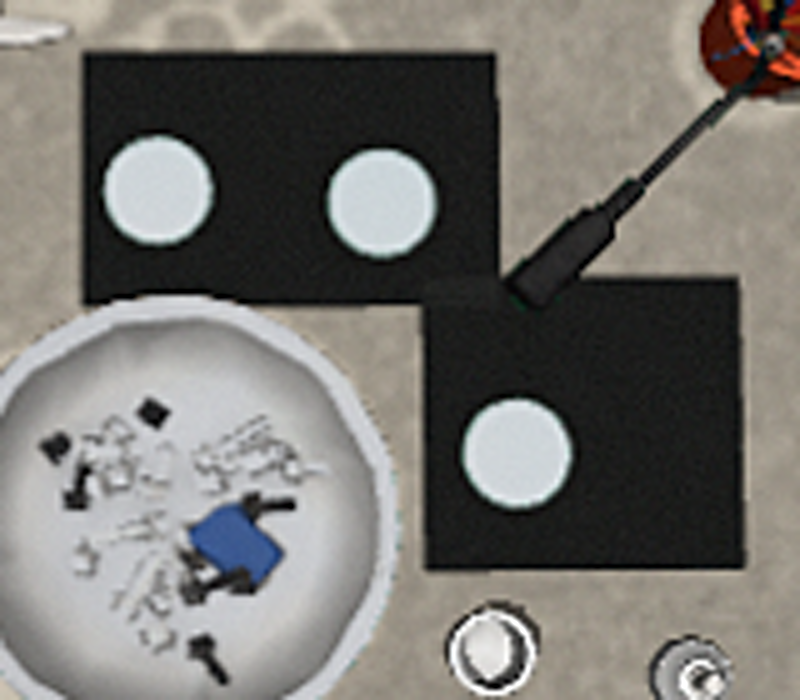

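```bash
python3 - <<'E'
from h import *
def tri(a,b):
    o1,d1=ray("top",*a); o2,d2=ray("scene",*b); A=np.c_[d1,-d2]; s=np.linalg.lstsq(A,o2-o1,rcond=None)[0]
    p,q=o1+s[0]*d1,o2+s[1]*d2; return ((p+q)/2).round(3),np.linalg.norm(p-q).round(3)
print(tri((393,188),(368,182)), tri((412,171),(371,162)))
print(tri((449,134),(391,0)))
E
```

```text
(array([ 0.54 , -0.254,  0.061]), np.float64(0.009)) (array([ 0.584, -0.297,  0.089]), np.float64(0.003))
(array([ 0.572, -0.267,  0.525]), np.float64(0.022))
```

Emit:
jog_arm(
  deltas=[
    [0.236,-0.228,0,26.7],
    [0.236,-0.228,0,26.7],
    [0.236,-0.228,0,26.7],
    [0.236,-0.228,0,26.7],
    [0.236,-0.228,0,26.7],
    [0.236,-0.228,0,26.7],
    [0.236,-0.228,0,26.7],
    [0.236,-0.228,0,26.7],
    [0.447,-0.424,0,26.7],
    [0.447,-0.424,0,26.7],
    [0.447,-0.424,0,26.7],
    [0.447,-0.424,0,26.7],
  ],
  fingers=0.055,
  grip_force=40,
)

```text
clock: 1.2
tool_pos: [0.4589, -0.1125, 0.2316]
tool_rot: [[1.0, 0.0, 0.001], [0.0, -1.0, -0.001], [0.001, 0.001, -1.0]]
wrist_force: [1.7, -1.4, 0.4]
grip_width: 0.642
finger_force: 0.0
```

Emit:
jog_arm(
  deltas=[
    [0.179,-0.305,0,0],
    [0.179,-0.305,0,0],
    [0.179,-0.305,0,0],
    [0.179,-0.305,0,0],
    [0.179,-0.305,0,0],
    [0.179,-0.305,0,0],
    [0.179,-0.305,0,0],
    [0.179,-0.305,0,0],
    [0.179,-0.305,0,0],
    [0.179,-0.305,0.04,0],
    [0.179,-0.305,0.08,0],
    [0.179,-0.305,0.08,0],
  ],
)

```text
clock: 2.2
tool_pos: [0.6321, 0.1888, 0.1426]
tool_rot: [[1.0, 0.002, -0.013], [0.002, -1.0, -0.004], [-0.013, 0.004, -1.0]]
wrist_force: [-1.6, -1.2, -2.1]
grip_width: 0.645
finger_force: 0.0
```

```bash
python3 - <<'E'
from h import *
print(robot.observe()['tool_pos'])
snap("scene","s2.png",(150,170,300,290),5)
E
```

```text
[0.63213925 0.18884093 0.14263557]
```

View pics/s2.png

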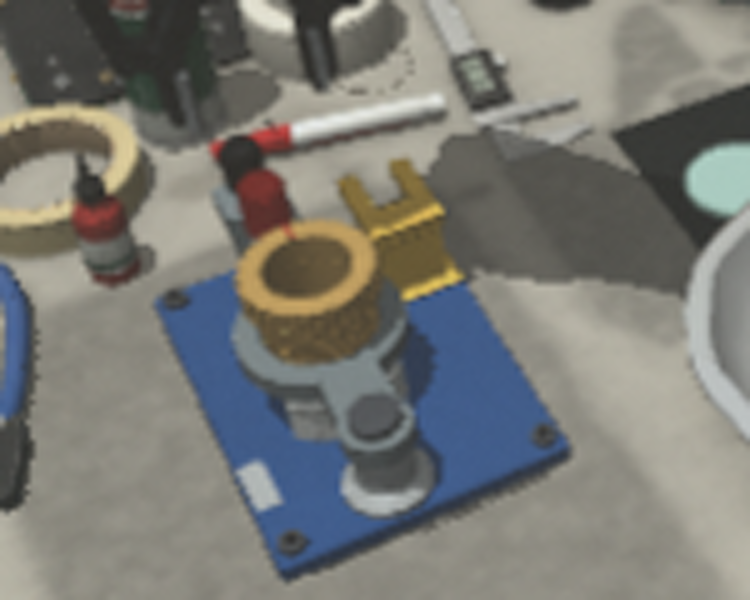

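```bash
python3 - <<'E'
from h import *
print(proj("scene",robot.observe()['tool_pos']), proj("scene",[.638,.192,.095]), onz("scene",150+263/5,170+176/5,.095),onz("scene",150+307/5,170+267/5,.096),proj("scene",[.567,.192,.096]))
print({k:robot.observe()[k] for k in("clock","tool_pos","joint_positions")})
E
```

```text
[200.44845512 189.85902736] [202.65937433 205.06533505] [0.63758062 0.19229042 0.095     ] [0.56282677 0.19522835 0.096     ] [212.1209046  221.86391132]
{'clock': 2.25, 'tool_pos': array([0.63384181, 0.18906953, 0.14644344]), 'joint_positions': array([   5.4375044 ,   37.80989603,  -35.65084783,   90.27470714,
         24.18554945,   60.43086732, -126.7522908 ])}
```

Emit:
jog_arm(
  deltas=[
    [0,0,0,0],
    [0,0,0,0],
    [0,0,0,0],
  ],
)

```text
clock: 2.5
tool_pos: [0.6392, 0.1912, 0.1545]
tool_rot: [[1.0, 0.0, 0.005], [0.0, -1.0, 0.001], [0.005, -0.001, -1.0]]
wrist_force: [-0.3, -0.3, -0.1]
grip_width: 0.646
finger_force: 0.0
```

Emit:
jog_arm(
  deltas=[
    [-0.001,-0.001,0.03,0],
    [-0.001,-0.001,0.06,0],
    [-0.001,-0.001,0.085,0],
    [-0.001,-0.001,0.085,0],
    [-0.001,-0.001,0.085,0],
    [-0.001,-0.001,0.085,0],
  ],
)

```text
clock: 3.0
tool_pos: [0.6381, 0.1925, 0.069]
tool_rot: [[1.0, 0.0, 0.003], [0.0, -1.0, 0.001], [0.003, -0.001, -1.0]]
wrist_force: [0.4, -0.4, 0.6]
grip_width: 0.643
finger_force: 0.0
```

Emit:
jog_arm(
  deltas=[
    [0,0,0,0],
    [0,0,0,0],
    [0,0,0,0],
    [0,0,0,0],
    [0,0,0,0],
    [0,0,0,0],
  ],
  fingers=0.0,
)

```text
clock: 3.5
tool_pos: [0.638, 0.1939, 0.0688]
tool_rot: [[1.0, 0.002, 0.004], [0.002, -1.0, 0.003], [0.004, -0.003, -1.0]]
wrist_force: [-0.7, 2.3, 7.0]
grip_width: 0.264
finger_force: 39.6
```

Emit:
jog_arm(
  deltas=[
    [0,0,-0.015,0],
    [0,0,-0.035,0],
    [0,0,-0.057,0],
    [0,0,-0.057,0],
    [0.001,0.02,-0.057,0],
    [0.001,0.045,-0.057,0],
    [0.001,0.0615,-0.057,0],
    [0.001,0.0615,-0.057,0],
    [0.001,0.0615,-0.057,0],
    [0.001,0.0615,-0.057,0],
  ],
)

```text
clock: 4.33
tool_pos: [0.6371, 0.1306, 0.1231]
tool_rot: [[1.0, 0.001, -0.0], [0.001, -1.0, 0.0], [-0.0, -0.0, -1.0]]
wrist_force: [0.2, 0.2, -0.4]
grip_width: 0.265
finger_force: 39.9
```

```bash
python3 - <<'E'
from h import *
snap("scene","s3.png",(170,150,270,230),7)
print(robot.observe()['tool_pos'],robot.observe()['grip_width'],proj("scene",[.638,.131,.116]),proj("scene",[.638,.131,.06]))
E
```

```text
[0.63705033 0.13145662 0.1232442 ] 0.2612217229352558 [224.58072793 190.94660906] [227.68958691 207.21707633]
```

View pics/s3.png

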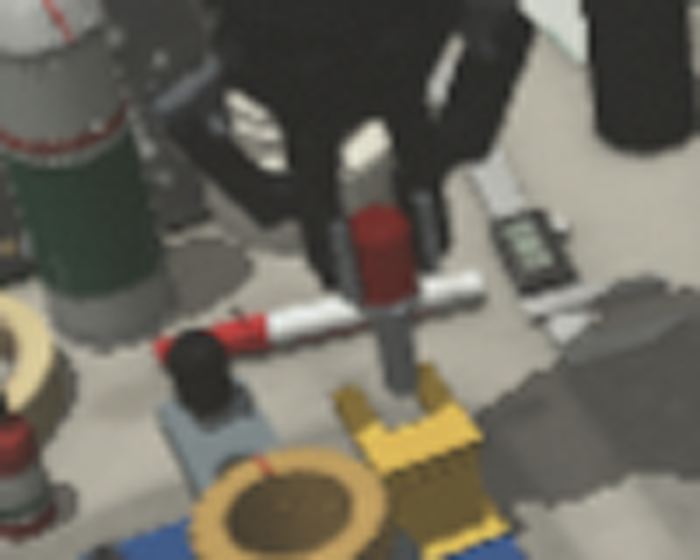

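Emit:
jog_arm(
  deltas=[
    [0.0025,0,0,0],
    [0.0025,0,0.01,0],
    [0.0025,0,0.02,0],
    [0.0025,0,0.028,0],
    [0.0025,0,0.028,0],
  ],
)

```text
clock: 4.8
tool_pos: [0.6382, 0.131, 0.0924]
tool_rot: [[1.0, 0.002, -0.004], [0.002, -1.0, 0.0], [-0.004, -0.0, -1.0]]
wrist_force: [-0.2, 0.5, -1.0]
grip_width: 0.263
finger_force: 39.9
```

No contact force; the tip is in the slot. Lower the rest and check.

Emit:
jog_arm(
  deltas=[
    [0,0,0.01,0],
    [0,0,0.018,0],
    [0,0,0.023,0],
    [0,0,0.0245,0],
    [0,0,0.0245,0],
  ],
)

```text
clock: 5.22
tool_pos: [0.6397, 0.1313, 0.0709]
tool_rot: [[1.0, 0.002, -0.0], [0.002, -1.0, 0.001], [-0.0, -0.001, -1.0]]
wrist_force: [-2.2, 2.2, 1.6]
grip_width: 0.264
finger_force: 40.2
```

Emit:
jog_arm(
  deltas=[
    [0,0,0,0],
    [0,0,0,0],
    [0,0,0,0],
    [0,0,0,0],
    [0,0,-0.025,0],
    [0,0,-0.05,0],
    [0.01,-0.02,-0.05,0],
    [0.031,-0.0615,-0.05,0],
    [0.031,-0.0615,-0.05,0],
    [0.031,-0.0615,-0.05,0],
    [0.031,-0.0615,-0.05,0],
  ],
  fingers=0.045,
)

```text
clock: 6.13
tool_pos: [0.6705, 0.1921, 0.1203]
tool_rot: [[1.0, 0.002, -0.001], [0.002, -1.0, -0.001], [-0.001, 0.001, -1.0]]
wrist_force: [0.0, -0.8, 0.3]
grip_width: 0.528
finger_force: 0.0
```

```bash
python3 - <<'E'
from h import *
snap("scene","s4.png",(170,150,270,230),7)
print(robot.observe()['tool_pos'],robot.observe()['joint_positions'].round(0))
print(proj("scene",[.638,.131,.097]))
E
```

```text
[0.67054006 0.19065125 0.12016438] [   4.   42.  -34.   86.   26.   60. -126.]
[225.66298657 196.60750413]
```

View pics/s4.png

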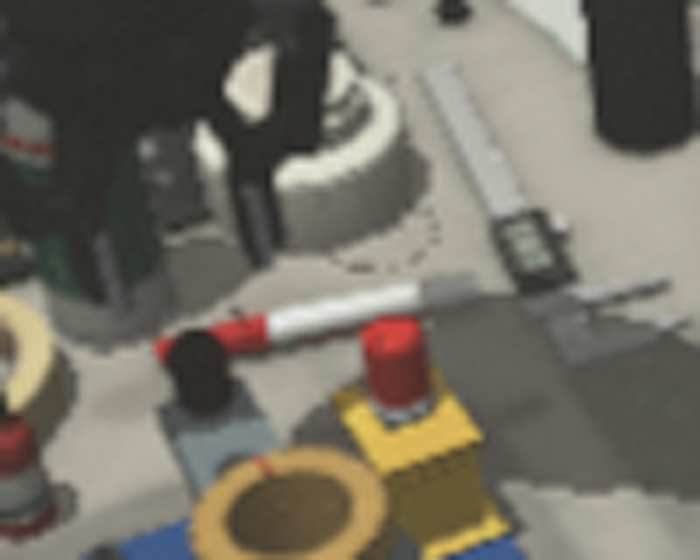

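The pin stands parked upright in the notch (red top at crop (393,335)). Next, the knob.

Emit:
jog_arm(
  deltas=[
    [0,0,0.025,0],
    [0,0,0.045,0],
    [0,0,0.055,0],
    [0,0,0.055,0],
    [0,0,0.055,0],
  ],
)

```text
clock: 6.6
tool_pos: [0.6706, 0.1905, 0.0654]
tool_rot: [[1.0, -0.0, -0.001], [-0.0, -1.0, -0.001], [-0.001, 0.001, -1.0]]
wrist_force: [-0.1, -0.1, 0.3]
grip_width: 0.529
finger_force: 0.0
```

Emit:
jog_arm(
  deltas=[
    [0,0,0,0],
    [0,0,0,0],
    [0,0,0,0],
    [0,0,0,0],
    [0,0,0,0],
  ],
  fingers=0.0,
  grip_force=30,
)

```text
clock: 7.02
tool_pos: [0.6719, 0.1961, 0.068]
tool_rot: [[1.0, 0.003, 0.004], [0.003, -1.0, 0.006], [0.004, -0.006, -1.0]]
wrist_force: [1.1, 6.3, -3.0]
grip_width: 0.237
finger_force: 29.7
```

Emit:
jog_arm(
  deltas=[
    [-0.001,-0.018,0,0],
    [-0.0036,-0.0358,0,0],
    [-0.008,-0.0532,0,0],
    [-0.0142,-0.0701,0,0],
    [-0.022,-0.0863,0,0],
    [-0.0314,-0.1016,0,0],
    [-0.0423,-0.116,0,0],
    [-0.0546,-0.1291,0,0],
    [-0.0681,-0.141,0,0],
    [-0.0827,-0.1515,0,0],
    [-0.0984,-0.1604,0,0],
    [-0.1148,-0.1678,0,0],
  ],
)

```text
clock: 8.02
tool_pos: [0.5583, 0.36, 0.0678]
tool_rot: [[1.0, 0.001, 0.005], [0.001, -1.0, 0.001], [0.005, -0.001, -1.0]]
wrist_force: [4.3, -1.3, -0.8]
grip_width: 0.239
finger_force: 29.5
```

Emit:
jog_arm(
  deltas=[
    [-0.017,-0.0056,0,0],
    [-0.0346,-0.0096,0,0],
    [-0.0525,-0.0117,0,0],
    [-0.0705,-0.0121,0,0],
    [-0.0884,-0.0107,0,0],
    [-0.0973,-0.0093,0,0],
    [-0.0973,-0.0093,0,0],
    [-0.0973,-0.0093,0,0],
    [-0.0973,-0.0093,0,0],
  ],
)

```text
clock: 8.77
tool_pos: [0.4577, 0.3739, 0.0678]
tool_rot: [[1.0, 0.005, 0.002], [0.005, -1.0, 0.007], [0.002, -0.007, -1.0]]
wrist_force: [-1.8, 7.7, -3.3]
grip_width: 0.23
finger_force: 29.5
```

Emit:
jog_arm(
  deltas=[
    [0,0,0,0],
    [0,0,0,0],
    [0,0,0,0],
    [0,0,-0.03,0],
    [0,0,-0.06,0],
    [0,0,-0.1,0],
    [0.148,0.429,-0.1,0],
    [0.148,0.429,-0.1,0],
    [0.148,0.429,-0.1,0],
    [0.148,0.429,-0.1,0],
    [0.148,0.429,-0.1,0],
    [0.148,0.429,-0.1,0],
  ],
  fingers=0.05,
)

```text
clock: 9.77
tool_pos: [0.5411, 0.1298, 0.1665]
tool_rot: [[1.0, 0.0, 0.001], [0.0, -1.0, -0.0], [0.001, 0.0, -1.0]]
wrist_force: [0.5, 0.5, -0.2]
grip_width: 0.585
finger_force: 0.0
```

Emit:
jog_arm(
  deltas=[
    [0.082,0.2,0,0],
    [0.082,0.2,0,0],
    [0.082,0.2,0,0],
    [0.082,0.2,0,0],
    [0.082,0.2,0,0],
    [0.082,0.2,0,0],
    [0.082,0.2,0,0],
  ],
  fingers=0.072,
)

```text
clock: 10.35
tool_pos: [0.6232, -0.0745, 0.1658]
tool_rot: [[1.0, -0.008, 0.001], [-0.008, -1.0, -0.003], [0.001, 0.003, -1.0]]
wrist_force: [-1.0, 0.4, 0.5]
grip_width: 0.845
finger_force: 0.0
```

```bash
python3 - <<'E'
from h import *
snap("top","t5.png",(190,110,290,230),5)
snap("scene","s5.png")
print(robot.observe()['tool_pos'])
E
```

```text
[ 0.62231759 -0.06795952  0.16582957]
```

View pics/t5.png

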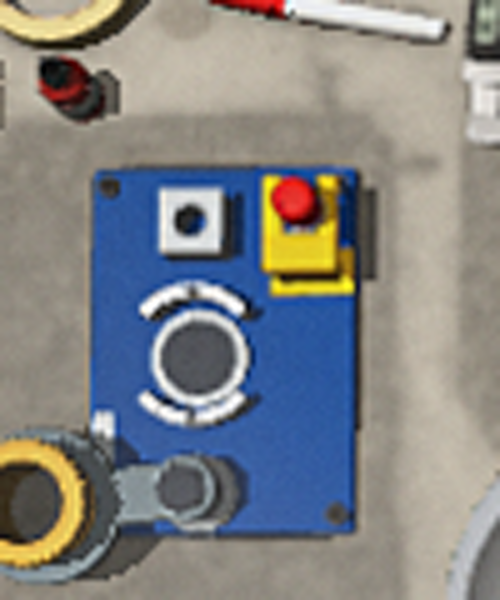

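```bash
cat > disc.py <<'E'
from h import *
def discs(im):
    # bright pale discs right of the fixture
    b=im.astype(int); m=((b.min(2)>185)&(b.max(2)-b.min(2)<40)).astype(np.uint8); out=[]
    n,l,s,c=cv2.connectedComponentsWithStats(m)
    for i in range(1,n):
        if 250<s[i,4]<420 and abs(s[i,2]-s[i,3])<4 and s[i,4]/(s[i,2]*s[i,3])>.7: out.append((c[i],int(s[i,4]),onz("top",*c[i],.0095).round(4)))
    return out
if __name__=="__main__":
    im=cams.get_image("top"); 
    for d in discs(im): print(d)
    print(robot.observe()['tool_pos'].round(4))
E
python3 disc.py; python3 - <<'E'
from h import *
im=cv2.imread("pics/t5.png"); b=im.astype(int)
m=((b.min(2)>150)&(b.max(2)-b.min(2)<60)).astype(np.uint8)
n,l,s,c=cv2.connectedComponentsWithStats(m)
for i in range(1,n):
    if s[i,4]>300: print(s[i],c[i].round(1))
cs,_=cv2.findContours(m,cv2.RETR_EXTERNAL,cv2.CHAIN_APPROX_NONE)
for k in cs:
    M=cv2.moments(k)
    if M['m00']>1000: u,v=M['m10']/M['m00'],M['m01']/M['m00']; print(round(u,1),round(v,1),M['m00'],cv2.minEnclosingCircle(k)); [print(z,onz("top",190+(u+.5)/5-.5,110+(v+.5)/5-.5,z).round(4)) for z in(.016,.036,.043)]
E
```

```text
(array([392.95327103, 220.18691589]), 321, array([ 0.4592, -0.2578,  0.0095]))
[ 0.6222 -0.0664  0.1659]
[ 21   0  68  20 819] [52.6  6.6]
[   68     0   245   117 16504] [204.1  65.8]
[  284     0   216   600 45042] [427.9 275. ]
[   0   38   57   78 2233] [22.1 81.8]
[ 159  189   62   63 2863] [189.8 220.1]
[140 283  49  34 686] [163.6 297.8]
[195 282  49  33 675] [219.9 296.9]
[ 152  311   96  112 3317] [204.  368.6]
[139 392  49  32 657] [162.3 409.4]
[ 91 412  23  27 451] [103.3 423.9]
200.9 362.3 7722.5 ((199.5, 366.0), 56.402671813964844)
0.016 [0.5658 0.1928 0.016 ]
0.036 [0.5634 0.1886 0.036 ]
0.043 [0.5625 0.1871 0.043 ]
189.8 220.1 3656.5 ((189.9568634033203, 220.458984375), 42.086360931396484)
0.016 [0.6455 0.2001 0.016 ]
0.036 [0.6417 0.1958 0.036 ]
0.043 [0.6403 0.1943 0.043 ]
22.0 82.0 2102.5 ((28.0, 76.5), 47.605247497558594)
0.016 [0.7246 0.2961 0.016 ]
0.036 [0.7194 0.2902 0.036 ]
0.043 [0.7176 0.2881 0.043 ]
428.1 277.1 44044.0 ((376.0, 299.3505859375), 312.5873107910156)
0.016 [0.6128 0.0673 0.016 ]
0.036 [0.6096 0.0653 0.036 ]
0.043 [0.6084 0.0645 0.043 ]
204.3 66.0 16132.0 ((190.043212890625, 72.0), 123.51343536376953)
0.016 [0.7329 0.1935 0.016 ]
0.036 [0.7275 0.1893 0.036 ]
0.043 [0.7257 0.1878 0.043 ]
```

```bash
python3 - <<'E'
from h import *
im=cv2.imread("pics/t5.png"); b=im.astype(int); print(b[358,198],b[358,240],b[358,150:250:5].sum(1)//3, b[300:420:5,198].sum(1)//3)
# pad outer: not-blue region; radial sampling for both edges
g=b.sum(2)/3; blue=b[:,:,0]-b[:,:,2]
def edges(cx,cy,r0,r1,f,sgn):
    P=[]
    for a in np.arange(0,2*np.pi,.05):
        r=np.arange(r0,r1,.5); xs=cx+r*np.cos(a); ys=cy+r*np.sin(a)
        p=cv2.remap(f.astype(np.float32),xs.astype(np.float32)[None],ys.astype(np.float32)[None],1)[0]
        d=np.gradient(cv2.GaussianBlur(p[None],(9,1),2)[0])*sgn; i=d.argmax()
        if d[i]>1: P.append((xs[i],ys[i]))
    return np.array(P,np.float32)
for nm,(r0,r1,f,s) in dict(inner=(28,46,g,1),outer=(42,58,blue,1)).items():
    P=edges(199,358,r0,r1,f,s); (cx,cy),ax,ang=cv2.fitEllipse(P)
    res=np.abs(np.hypot(*(P-[cx,cy]).T)-np.mean(ax)/2); Q=P[res<2.5]
    (cx,cy),ax,ang=cv2.fitEllipse(Q); print(nm,len(P),len(Q),cx,cy,ax,onz("top",190+(cx+.5)/5-.5,110+(cy+.5)/5-.5,.016).round(4))
E
```

```text
[88 84 82] [217 220 216] [139 230 160  78  80  89  87  85  84  83  85  87  87  84  82  80  70 123
 217 201] [ 85  80 169 220 152  82  71  82  84  84  84  83  86  87  86  88  86  84
  56 143 250 198 165 218]
inner 126 126 198.45799255371094 357.50018310546875 (74.42463684082031, 77.28575134277344) [0.5686 0.1942 0.016 ]
outer 121 114 200.36410522460938 357.14361572265625 (94.87715911865234, 99.15176391601562) [0.5687 0.1931 0.016 ]
```

```bash
cat > sd.py <<'E'
from h import *
import sys
im=cams.get_image("scene") if len(sys.argv)<2 else cv2.imread(sys.argv[1])[:,:,::-1]
b=im.astype(int); m=((b[:,:,1]-b[:,:,0]>15)&(b[:,:,2]-b[:,:,0]>5)&(b[:,:,1]>140)).astype(np.uint8); m[:,:150]=0;m[:140]=0
n,l,s,c=cv2.connectedComponentsWithStats(m)
for i in range(1,n):
    if s[i,4]>40: print(s[i],c[i].round(1),onz("scene",*c[i],.0095).round(4))
E
python3 sd.py pics/scene0.png; echo; python3 sd.py pics/s5.png; python3 -c "
from h import *
for p in((.6062,-.0595),(.599,-.1845),(.4594,-.2577)): print(proj('scene',[*p,.0095]))"
```

```text
[407 234  24  17 314] [418.3 241.4] [ 0.3201 -0.2643  0.0095]
[359 249  26  17 313] [370.5 256.3] [ 0.3428 -0.125   0.0095]
[466 257  26  18 364] [478.9 265.2] [ 0.1855 -0.3389  0.0095]
[261 417  27  31 257] [274.3 431.7] [0.115  0.2542 0.0095]
[258 425  39  39 241] [276.2 447.5] [0.0925 0.2617 0.0095]

[325 187  20  14 200] [334.5 193. ] [ 0.595  -0.1816  0.0095]
[287 199  21  14 207] [296.3 205. ] [ 0.605  -0.0568  0.0095]
[373 205  21  15 238] [382.9 212. ] [ 0.4557 -0.2553  0.0095]
[209 333  21  26 166] [219.2 345.3] [0.3107 0.2812 0.0095]
[206 340  32  31 171] [221.1 357.6] [0.2846 0.287  0.0095]
[296.94067363 204.40802548]
[334.51895189 191.96209695]
[382.80152892 210.96142377]
```

Emit:
jog_arm(
  deltas=[
    [-0.016,-0.007,0.03,0],
    [-0.016,-0.007,0.07,0],
    [-0.016,-0.007,0.11,0],
    [-0.016,-0.007,0.125,0],
    [-0.016,-0.007,0.125,0],
    [-0.016,-0.007,0.125,0],
  ],
)

```text
clock: 11.0
tool_pos: [0.6058, -0.0583, 0.0405]
tool_rot: [[1.0, 0.004, -0.002], [0.004, -1.0, 0.001], [-0.002, -0.001, -1.0]]
wrist_force: [0.3, -0.1, 1.0]
grip_width: 0.839
finger_force: 0.0
```

Emit:
jog_arm(
  deltas=[
    [0,0.001,0.02,0],
    [0,0.001,0.032,0],
    [0,0.001,0.039,0],
    [0,0.001,0.039,0],
    [0,0.001,0.039,0],
    [0,0.001,0.039,0],
  ],
)

```text
clock: 11.5
tool_pos: [0.6074, -0.0614, 0.0028]
tool_rot: [[1.0, 0.001, 0.001], [0.001, -1.0, -0.0], [0.001, 0.0, -1.0]]
wrist_force: [-0.2, -0.2, -0.1]
grip_width: 0.842
finger_force: 0.0
```

Emit:
jog_arm(
  deltas=[
    [0,0,0,0],
    [0,0,0,0],
    [0,0,0,0],
    [0,0,0,0],
    [0,0,0,0],
    [0,0,0,0],
  ],
  fingers=0.03,
  grip_force=30,
)

```text
clock: 12.0
tool_pos: [0.6074, -0.0614, 0.0034]
tool_rot: [[1.0, 0.001, 0.002], [0.001, -1.0, -0.0], [0.002, 0.0, -1.0]]
wrist_force: [-2.3, 1.2, 6.3]
grip_width: 0.673
finger_force: 30.6
```

Emit:
jog_arm(
  deltas=[
    [0,0,-0.02,0],
    [0,0,-0.055,0],
    [0,0,-0.095,0],
    [-0.005,-0.03,-0.12,0],
    [-0.01,-0.07,-0.12,0],
    [-0.015,-0.11,-0.12,0],
    [-0.02,-0.15,-0.12,0],
    [-0.03,-0.19,-0.12,0],
    [-0.0374,-0.23,-0.12,0],
    [-0.0374,-0.255,-0.12,0],
    [-0.0374,-0.255,-0.12,0],
    [-0.0374,-0.255,-0.12,0],
  ],
)

```text
clock: 13.0
tool_pos: [0.5684, 0.1964, 0.1224]
tool_rot: [[1.0, 0.006, 0.001], [0.006, -1.0, 0.001], [0.001, -0.001, -1.0]]
wrist_force: [0.7, 0.1, -0.9]
grip_width: 0.667
finger_force: 32.2
```

Emit:
jog_arm(
  deltas=[
    [0,0,0.03,0],
    [0,0,0.06,0],
    [0,0,0.075,0],
    [0,0,0.075,0],
    [0,0,0.075,0],
    [0,0,0.075,0],
  ],
)

```text
clock: 13.5
tool_pos: [0.5702, 0.1927, 0.048]
tool_rot: [[1.0, -0.001, 0.002], [-0.001, -1.0, 0.0], [0.002, -0.0, -1.0]]
wrist_force: [0.5, -0.7, 0.1]
grip_width: 0.67
finger_force: 32.3
```

```bash
python3 - <<'E'
from h import *
snap("scene","s6.png",(160,170,280,270),6)
for _ in range(3): cams.get_image("scene"); print(robot.observe()['tool_pos'].round(4))
print(robot.observe()['wrist_force'].round(1))
E
```

```text
[0.5705 0.1934 0.0486]
[0.5704 0.1935 0.0485]
[0.5702 0.1936 0.0484]
[ 0.1 -0.1 -0.5]
```

View pics/s6.png

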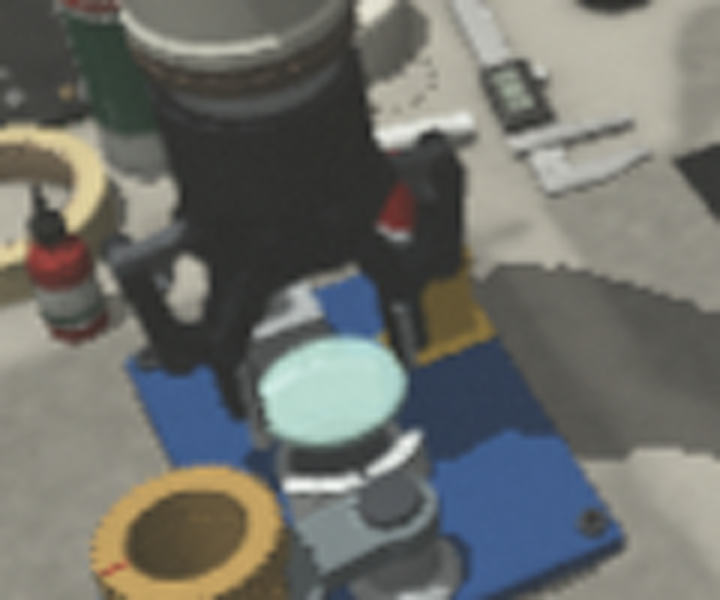

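Emit:
jog_arm(
  deltas=[
    [0,0,0.006,0],
    [0,0,0.012,0],
    [0,0,0.016,0],
    [0,0,0.02,0],
    [0,0,0.02,0],
    [0,0,0.02,0],
  ],
)

```text
clock: 14.2
tool_pos: [0.5689, 0.1937, 0.0264]
tool_rot: [[1.0, 0.001, -0.0], [0.001, -1.0, 0.0], [-0.0, -0.0, -1.0]]
wrist_force: [0.7, 1.0, -1.5]
grip_width: 0.666
finger_force: 32.2
```

Emit:
jog_arm(
  deltas=[
    [0,0,0.004,0],
    [0,0,0.008,0],
    [0,0,0.011,0],
    [0,0,0.011,0],
    [0,0,0.011,0],
  ],
)

```text
clock: 14.62
tool_pos: [0.5691, 0.1936, 0.0165]
tool_rot: [[1.0, 0.001, 0.0], [0.001, -1.0, -0.0], [0.0, 0.0, -1.0]]
wrist_force: [-2.0, -0.5, 4.9]
grip_width: 0.669
finger_force: 33.7
```

Emit:
jog_arm(
  deltas=[
    [0,0,0,0],
    [0,0,0,0],
    [0,0,0,0],
    [0,0,0,0],
    [0,0,-0.02,0],
    [0,0,-0.06,0],
    [0,0,-0.1,0],
    [0.005,0.035,-0.13,0],
    [0.01,0.075,-0.13,0],
    [0.015,0.115,-0.13,0],
    [0.02,0.155,-0.13,0],
    [0.025,0.195,-0.13,0],
  ],
  fingers=0.072,
)

```text
clock: 15.62
tool_pos: [0.5941, -0.0037, 0.1462]
tool_rot: [[1.0, 0.001, 0.001], [0.001, -1.0, -0.0], [0.001, 0.0, -1.0]]
wrist_force: [-0.3, 0.5, -1.0]
grip_width: 0.844
finger_force: 0.0
```

Emit:
jog_arm(
  deltas=[
    [0.006,0.04,0,0],
    [0.006,0.08,0,0],
    [0.006,0.11,0,0],
    [0.006,0.11,0,0],
    [0.006,0.11,0,0],
  ],
)

```text
clock: 16.03
tool_pos: [0.5995, -0.1151, 0.1453]
tool_rot: [[1.0, -0.005, -0.001], [-0.005, -1.0, -0.001], [-0.001, 0.001, -1.0]]
wrist_force: [0.1, 0.6, 0.4]
grip_width: 0.845
finger_force: 0.0
```

```bash
python3 disc.py; python3 sd.py; python3 - <<'E'
from h import *
a=cams.get_image("top")[90:290,160:480,::-1]; b=cams.get_image("scene")[:300,180:500,::-1]
cv2.imwrite("pics/m7.png",np.hstack([cv2.resize(a,(480,300)),cv2.resize(b,(320,300))]))
E
```

```text
(array([229.77014925, 181.62985075]), 335, array([0.5679, 0.1942, 0.0095]))
[ 0.5998 -0.1121  0.1455]
[325 187  20  14 200] [334.5 193. ] [ 0.595  -0.1816  0.0095]
[373 205  21  15 237] [383. 212.] [ 0.4557 -0.2554  0.0095]
[205 235  24  15 271] [215.8 242.2] [0.5825 0.1917 0.0095]
[209 333  21  26 169] [219.3 345.3] [0.3107 0.2812 0.0095]
[206 340  32  31 172] [221.1 357.6] [0.2846 0.287  0.0095]
```

View pics/m7.png

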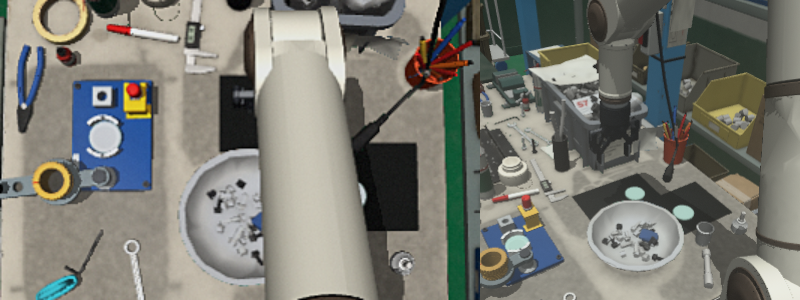

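```bash
python3 - <<'E'
from h import *
for z in (.1,.2,.3,.4,.5,.6): 
    p=proj("top",[.568,-.267,z]); print(z,p.round(0),"mosaic",((p-[160,90])*1.5).round(0), proj("scene",[.568,-.267,z]).round(0), "edge", onz("top",160+345/1.5,90+50/1.5,z).round(3), onz("top",160+350/1.5,90+100/1.5,z).round(3))
E
```

```text
0.1 [402. 177.] mosaic [363. 130.] [366. 165.] edge [ 0.708 -0.239  0.1  ] [ 0.62  -0.246  0.1  ]
0.2 [410. 171.] mosaic [375. 122.] [370. 135.] edge [ 0.682 -0.221  0.2  ] [ 0.602 -0.228  0.2  ]
0.3 [421. 164.] mosaic [391. 111.] [374. 100.] edge [ 0.655 -0.204  0.3  ] [ 0.584 -0.21   0.3  ]
0.4 [433. 155.] mosaic [410.  98.] [379.  60.] edge [ 0.629 -0.187  0.4  ] [ 0.566 -0.192  0.4  ]
0.5 [450. 144.] mosaic [434.  81.] [385.  14.] edge [ 0.603 -0.169  0.5  ] [ 0.547 -0.174  0.5  ]
0.6 [471. 129.] mosaic [467.  59.] [392. -41.] edge [ 0.576 -0.152  0.6  ] [ 0.529 -0.156  0.6  ]
```

Emit:
jog_arm(
  deltas=[
    [0,0.02,0.02,0],
    [0,0.04,0.04,0],
    [0,0.055,0.06,0],
    [0,0.065,0.08,0],
    [0,0.07,0.1,0],
    [0,0.07,0.105,0],
    [0,0.07,0.105,0],
    [0,0.07,0.105,0],
  ],
  fingers=0.074,
)

```text
clock: 16.9
tool_pos: [0.6009, -0.1794, 0.0413]
tool_rot: [[1.0, 0.003, 0.0], [0.003, -1.0, 0.001], [0.0, -0.001, -1.0]]
wrist_force: [-0.1, -0.0, 0.3]
grip_width: 0.87
finger_force: 0.0
```

```bash
python3 sd.py; python3 - <<'E'
from h import *
print({k:robot.observe()[k].round(4) for k in("tool_pos","wrist_force")})
a=cams.get_image("top")[90:290,240:500,::-1]; b=cams.get_image("scene")[:260,250:450,::-1]
cv2.imwrite("pics/m8.png",np.hstack([cv2.resize(a,(400,308)),cv2.resize(b,(237,308))]))
E
```

```text
[325 187  20  14 199] [334.5 193. ] [ 0.5949 -0.1818  0.0095]
[373 205  21  15 235] [383. 212.] [ 0.4557 -0.2553  0.0095]
[205 235  24  15 271] [215.8 242.2] [0.5825 0.1917 0.0095]
[210 333  20  25 156] [219.2 345.2] [0.3109 0.2813 0.0095]
[206 340  32  31 163] [221.4 357.3] [0.2848 0.2861 0.0095]
{'tool_pos': array([ 0.6015, -0.1797,  0.042 ]), 'wrist_force': array([ 1.4814, -0.4985, -0.0905])}
```

View pics/m8.png

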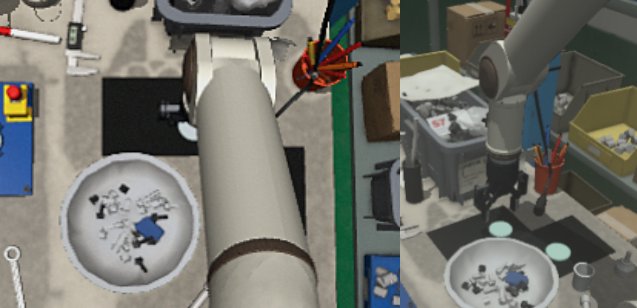

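Emit:
jog_arm(
  deltas=[
    [0,0.004,0.02,0],
    [0,0.004,0.032,0],
    [0,0.004,0.039,0],
    [0,0.004,0.039,0],
    [0,0.004,0.039,0],
    [0,0.004,0.039,0],
  ],
)

```text
clock: 17.55
tool_pos: [0.6007, -0.1852, 0.0023]
tool_rot: [[1.0, 0.001, 0.001], [0.001, -1.0, 0.0], [0.001, -0.0, -1.0]]
wrist_force: [1.3, -0.3, 0.7]
grip_width: 0.867
finger_force: 0.0
```

Emit:
jog_arm(
  deltas=[
    [0,0,0,0],
    [0,0,0,0],
    [0,0,0,0],
    [0,0,0,0],
    [0,0,0,0],
    [0,0,0,0],
  ],
  fingers=0.03,
)

```text
clock: 18.05
tool_pos: [0.601, -0.1855, 0.0032]
tool_rot: [[1.0, 0.001, 0.001], [0.001, -1.0, -0.0], [0.001, 0.0, -1.0]]
wrist_force: [-1.0, 0.2, 6.6]
grip_width: 0.67
finger_force: 31.0
```

Emit:
jog_arm(
  deltas=[
    [0,0,-0.02,0],
    [0,0,-0.055,0],
    [0,0,-0.095,0],
    [-0.002,-0.03,-0.12,0],
    [-0.005,-0.07,-0.12,0],
    [-0.008,-0.11,-0.12,0],
    [-0.011,-0.15,-0.12,0],
    [-0.015,-0.19,-0.12,0],
    [-0.019,-0.23,-0.12,0],
    [-0.023,-0.27,-0.12,0],
    [-0.027,-0.31,-0.12,0],
    [-0.031,-0.345,-0.12,0],
  ],
)

```text
clock: 19.05
tool_pos: [0.5685, 0.1626, 0.1225]
tool_rot: [[1.0, 0.002, 0.001], [0.002, -1.0, 0.001], [0.001, -0.001, -1.0]]
wrist_force: [0.4, -0.1, 0.0]
grip_width: 0.666
finger_force: 32.2
```

Emit:
jog_arm(
  deltas=[
    [0,-0.025,0,0],
    [0,-0.034,0,0],
    [0,-0.034,0,0],
    [0,-0.034,0.03,0],
    [0,-0.034,0.06,0],
    [0,-0.034,0.07,0],
    [0,-0.034,0.07,0],
    [0,-0.034,0.07,0],
    [0,-0.034,0.07,0],
  ],
)

```text
clock: 19.8
tool_pos: [0.5703, 0.193, 0.0533]
tool_rot: [[1.0, -0.0, 0.002], [-0.0, -1.0, 0.0], [0.002, -0.0, -1.0]]
wrist_force: [0.5, 0.5, 0.7]
grip_width: 0.669
finger_force: 32.4
```

Emit:
jog_arm(
  deltas=[
    [-0.0005,-0.0005,0.008,0],
    [-0.0005,-0.0005,0.015,0],
    [-0.0005,-0.0005,0.02,0],
    [-0.0005,-0.0005,0.024,0],
    [-0.0005,-0.0005,0.024,0],
    [-0.0005,-0.0005,0.024,0],
  ],
)

```text
clock: 20.3
tool_pos: [0.569, 0.1945, 0.0278]
tool_rot: [[1.0, 0.001, 0.001], [0.001, -1.0, 0.001], [0.001, -0.001, -1.0]]
wrist_force: [3.0, 1.8, -1.0]
grip_width: 0.669
finger_force: 32.3
```

Emit:
jog_arm(
  deltas=[
    [0,0,0.003,0],
    [0,0,0.006,0],
    [0,0,0.006,0],
    [0,0,0.006,0],
  ],
)

```text
clock: 20.63
tool_pos: [0.5691, 0.1945, 0.0231]
tool_rot: [[1.0, 0.001, 0.001], [0.001, -1.0, 0.0], [0.001, -0.0, -1.0]]
wrist_force: [-0.6, 0.5, 9.0]
grip_width: 0.676
finger_force: 33.9
```

Emit:
jog_arm(
  deltas=[
    [0,0,0,0],
    [0,0,0,0],
    [0,0,0,0],
    [0,0,0,0],
    [0,0,-0.02,0],
    [0,0,-0.06,0],
    [0,0,-0.1,0],
    [-0.01,0.035,-0.11,0],
    [-0.02,0.075,-0.11,0],
    [-0.035,0.11,-0.11,0],
    [-0.05,0.145,-0.11,0],
    [-0.065,0.18,-0.11,0],
  ],
  fingers=0.072,
)

```text
clock: 21.63
tool_pos: [0.5024, 0.0122, 0.1317]
tool_rot: [[1.0, 0.001, -0.0], [0.001, -1.0, -0.0], [-0.0, 0.0, -1.0]]
wrist_force: [1.1, -0.7, -0.4]
grip_width: 0.842
finger_force: 0.0
```

Emit:
jog_arm(
  deltas=[
    [-0.015,0.035,0,0],
    [-0.03,0.07,0,0],
    [-0.04,0.105,0,0],
    [-0.043,0.14,0,0],
    [-0.043,0.175,0,0],
    [-0.043,0.21,0,0],
    [-0.043,0.24,0,0],
    [-0.043,0.265,0.02,0],
    [-0.043,0.272,0.05,0],
    [-0.043,0.272,0.08,0],
    [-0.043,0.272,0.09,0],
    [-0.043,0.272,0.09,0],
  ],
)

```text
clock: 22.63
tool_pos: [0.4581, -0.2565, 0.039]
tool_rot: [[1.0, 0.001, -0.006], [0.001, -1.0, 0.004], [-0.006, -0.004, -1.0]]
wrist_force: [-0.1, -0.6, 0.6]
grip_width: 0.84
finger_force: 0.0
```

```bash
python3 disc.py; python3 sd.py
```

```text
[ 0.4598 -0.2568  0.0408]
[373 205  21  15 235] [383.  212.1] [ 0.4554 -0.2554  0.0095]
[204 234  25  16 310] [215.4 241.4] [0.5855 0.1918 0.0095]
[209 333  21  26 167] [219.2 345.3] [0.3108 0.2812 0.0095]
[206 340  32  31 171] [221.1 357.6] [0.2846 0.287  0.0095]
```

Emit:
jog_arm(
  deltas=[
    [0.001,0.002,0.02,0],
    [0.001,0.002,0.031,0],
    [0.001,0.002,0.038,0],
    [0.001,0.002,0.038,0],
    [0.001,0.002,0.038,0],
    [0.001,0.002,0.038,0],
  ],
)

```text
clock: 23.23
tool_pos: [0.4624, -0.2602, 0.0046]
tool_rot: [[1.0, 0.001, 0.001], [0.001, -1.0, -0.0], [0.001, 0.0, -1.0]]
wrist_force: [-0.1, 0.4, -0.4]
grip_width: 0.844
finger_force: 0.0
```

Emit:
jog_arm(
  deltas=[
    [0,0,0,0],
    [0,0,0,0],
    [0,0,0,0],
    [0,0,0,0],
    [0,0,0,0],
    [0,0,0,0],
  ],
  fingers=0.03,
)

```text
clock: 23.73
tool_pos: [0.4662, -0.2649, 0.0089]
tool_rot: [[1.0, -0.001, 0.009], [-0.001, -1.0, -0.007], [0.009, 0.007, -1.0]]
wrist_force: [-3.4, -3.5, 29.7]
grip_width: 0.448
finger_force: 32.9
```

Emit:
jog_arm(
  deltas=[
    [0,0,-0.01,0],
    [0,0,-0.03,0],
    [0,0,-0.036,0],
    [0,0,-0.036,0],
    [0,0,-0.036,0],
    [0,0,-0.036,0],
  ],
  fingers=0.072,
)

```text
clock: 24.23
tool_pos: [0.4613, -0.2598, 0.0391]
tool_rot: [[1.0, 0.001, -0.001], [0.001, -1.0, 0.001], [-0.001, -0.001, -1.0]]
wrist_force: [0.3, -0.0, 0.8]
grip_width: 0.847
finger_force: 0.0
```

```bash
python3 sd.py; python3 disc.py
```

```text
[373 205  20  15 230] [382.4 212.1] [ 0.4561 -0.2536  0.0095]
[204 233  25  17 312] [215.5 241.4] [0.5855 0.1917 0.0095]
[209 333  21  26 165] [219.3 345.3] [0.3107 0.2812 0.0095]
[206 340  32  31 171] [221.1 357.6] [0.2846 0.287  0.0095]
[ 0.4611 -0.2597  0.0388]
```

Emit:
jog_arm(
  deltas=[
    [0,-0.002,0.02,0],
    [0,-0.002,0.031,0],
    [0,-0.002,0.0375,0],
    [0,-0.002,0.0375,0],
    [0,-0.002,0.0375,0],
    [0,-0.002,0.0375,0],
  ],
)

```text
clock: 24.83
tool_pos: [0.462, -0.2582, 0.0025]
tool_rot: [[1.0, 0.001, 0.0], [0.001, -1.0, -0.0], [0.0, 0.0, -1.0]]
wrist_force: [-0.7, -0.7, 0.5]
grip_width: 0.842
finger_force: 0.0
```

Emit:
jog_arm(
  deltas=[
    [0,0,0.001,0],
    [0,0,0.001,0],
    [0,0,0.001,0],
    [0,0,0.001,0],
    [0,0,0.001,0],
    [0,0,0.001,0],
  ],
  fingers=0.03,
)

```text
clock: 25.33
tool_pos: [0.4625, -0.2584, 0.0022]
tool_rot: [[1.0, 0.001, 0.001], [0.001, -1.0, -0.001], [0.001, 0.001, -1.0]]
wrist_force: [0.2, 0.9, 6.4]
grip_width: 0.675
finger_force: 31.6
```

Emit:
jog_arm(
  deltas=[
    [0,0,-0.02,0],
    [0,0,-0.055,0],
    [0,0,-0.095,0],
    [0,-0.03,-0.12,0],
    [0,-0.07,-0.12,0],
    [0,-0.11,-0.12,0],
    [0.01,-0.15,-0.12,0],
    [0.02,-0.188,-0.12,0],
    [0.035,-0.226,-0.12,0],
    [0.05,-0.262,-0.12,0],
    [0.065,-0.3,-0.12,0],
    [0.08,-0.336,-0.12,0],
  ],
)

```text
clock: 26.33
tool_pos: [0.5418, 0.08, 0.1215]
tool_rot: [[1.0, 0.001, 0.0], [0.001, -1.0, -0.0], [0.0, 0.0, -1.0]]
wrist_force: [0.5, -1.7, -0.4]
grip_width: 0.673
finger_force: 32.3
```

Emit:
jog_arm(
  deltas=[
    [0.015,-0.035,0,0],
    [0.022,-0.07,0,0],
    [0.0277,-0.1,0,0],
    [0.0277,-0.1166,0,0],
    [0.0277,-0.1166,0,0],
    [0.0277,-0.1166,0.03,0],
    [0.0277,-0.1166,0.06,0],
    [0.0277,-0.1166,0.065,0],
    [0.0277,-0.1166,0.065,0],
    [0.0277,-0.1166,0.065,0],
    [0.0277,-0.1166,0.065,0],
  ],
)

```text
clock: 27.25
tool_pos: [0.5704, 0.1947, 0.058]
tool_rot: [[1.0, 0.0, 0.002], [0.0, -1.0, 0.001], [0.002, -0.001, -1.0]]
wrist_force: [-0.9, -0.1, -0.2]
grip_width: 0.67
finger_force: 32.5
```

Emit:
jog_arm(
  deltas=[
    [0,0,0.008,0],
    [0,0,0.016,0],
    [0,0,0.022,0],
    [0,0,0.025,0],
    [0,0,0.027,0],
    [0,0,0.0285,0],
    [0,0,0.0285,0],
    [0,0,0.0285,0],
  ],
)

```text
clock: 27.92
tool_pos: [0.5693, 0.1948, 0.0291]
tool_rot: [[1.0, 0.001, 0.0], [0.001, -1.0, -0.0], [0.0, 0.0, -1.0]]
wrist_force: [-3.5, -0.5, 11.2]
grip_width: 0.673
finger_force: 33.8
```

Emit:
jog_arm(
  deltas=[
    [0,0,0,0],
    [0,0,0,0],
    [0,0,0,0],
    [0,0,0,0],
    [0,0,-0.02,0],
    [0,0,-0.06,0],
    [0,0,-0.095,0],
    [-0.02,-0.03,-0.095,0],
    [-0.045,-0.06,-0.095,0],
    [-0.07,-0.09,-0.095,0],
    [-0.09,-0.125,-0.095,0],
    [-0.111,-0.16,-0.095,0],
  ],
  fingers=0.072,
)

```text
clock: 28.92
tool_pos: [0.457, 0.3552, 0.1229]
tool_rot: [[1.0, -0.0, 0.0], [-0.0, -1.0, -0.0], [0.0, 0.0, -1.0]]
wrist_force: [0.3, -0.1, -0.8]
grip_width: 0.84
finger_force: 0.0
```

Emit:
jog_arm(
  deltas=[
    [0,-0.018,0,0],
    [0,-0.018,0,0],
    [0,-0.018,0,0],
    [0,-0.018,0,0],
  ],
  fingers=0.045,
)

```text
clock: 29.25
tool_pos: [0.4585, 0.371, 0.1223]
tool_rot: [[1.0, -0.0, -0.0], [-0.0, -1.0, -0.002], [-0.0, 0.002, -1.0]]
wrist_force: [0.0, -0.8, -0.1]
grip_width: 0.528
finger_force: 0.0
```

```bash
python3 sd.py; python3 disc.py; python3 - <<'E'
from h import *
a=cams.get_image("top")[110:230,180:300,::-1]; b=cams.get_image("scene")[180:280,170:290,::-1]
cv2.imwrite("pics/m9.png",np.hstack([cv2.resize(a,(400,400),interpolation=2),cv2.resize(b,(400,400),interpolation=2)]))
print(proj("scene",[.5685,.194,.037]),proj("top",[.5685,.194,.037]))
E
```

```text
[203 232  26  18 362] [215.1 240.5] [0.5891 0.1913 0.0095]
[209 333  22  26 185] [219.7 345. ] [0.3108 0.2802 0.0095]
[206 340  32  31 178] [221.1 357.7] [0.2845 0.287  0.0095]
(array([228.2125, 181.9625]), 400, array([0.567 , 0.1985, 0.0095]))
[0.459  0.3703 0.1224]
[215.12028359 238.63007361] [227.74891826 180.1662785 ]
```

View pics/m9.png

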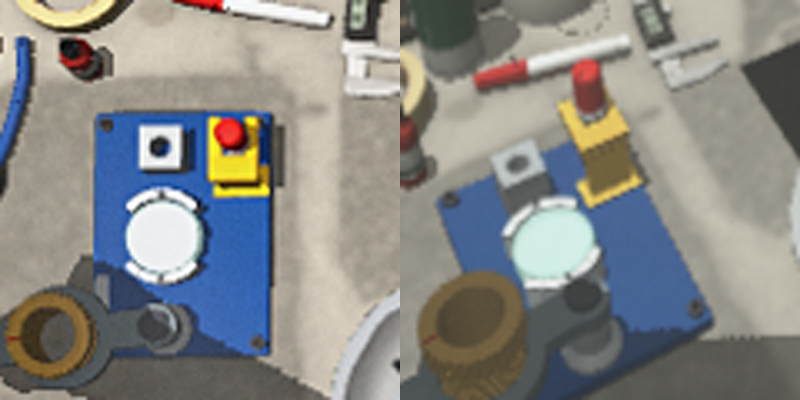

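Discs sit flat and centred in the cell, and the pin is still parked. Now the knob again.

Emit:
jog_arm(
  deltas=[
    [-0.001,-0.002,0.02,0],
    [-0.001,-0.002,0.045,0],
    [-0.001,-0.002,0.056,0],
    [-0.001,-0.002,0.056,0],
    [-0.001,-0.002,0.056,0],
  ],
)

```text
clock: 29.87
tool_pos: [0.4569, 0.3737, 0.0664]
tool_rot: [[1.0, 0.0, -0.001], [0.0, -1.0, -0.001], [-0.001, 0.001, -1.0]]
wrist_force: [0.6, 1.3, 0.4]
grip_width: 0.529
finger_force: 0.0
```

Emit:
jog_arm(
  deltas=[
    [0,0,0,0],
    [0,0,0,0],
    [0,0,0,0],
    [0,0,0,0],
    [0,0,0,0],
  ],
  fingers=0.0,
)

```text
clock: 30.28
tool_pos: [0.4581, 0.3741, 0.0682]
tool_rot: [[1.0, 0.0, 0.002], [0.0, -1.0, -0.0], [0.002, 0.0, -1.0]]
wrist_force: [0.2, -3.8, 6.4]
grip_width: 0.236
finger_force: 29.3
```

Emit:
jog_arm(
  deltas=[
    [0.0268,-0.0028,0,0],
    [0.0448,-0.0024,0,0],
    [0.0627,-0.0003,0,0],
    [0.0803,0.0037,0,0],
    [0.0973,0.0093,0,0],
    [0.1137,0.0167,0,0],
    [0.1294,0.0256,0,0],
    [0.144,0.0361,0,0],
    [0.1575,0.048,0,0],
    [0.1698,0.0611,0,0],
    [0.1807,0.0755,0,0],
    [0.1901,0.0908,0,0],
  ],
)

```text
clock: 31.28
tool_pos: [0.6463, 0.2845, 0.0667]
tool_rot: [[1.0, 0.002, -0.002], [0.002, -1.0, 0.001], [-0.002, -0.001, -1.0]]
wrist_force: [-2.1, 1.8, -1.0]
grip_width: 0.0
finger_force: 1.2
```

Emit:
jog_arm(
  deltas=[
    [0.0078,0.0162,0,0],
    [0.014,0.0331,0,0],
    [0.0184,0.0505,0,0],
    [0.0211,0.0683,0,0],
    [0.0218,0.0773,0,0],
    [0.022,0.083,0,0],
    [0.022,0.086,0,0],
    [0.022,0.088,0,0],
    [0.022,0.088,0,0],
    [0.022,0.088,0,0],
  ],
)

```text
clock: 32.12
tool_pos: [0.6678, 0.22, 0.068]
tool_rot: [[1.0, 0.015, 0.005], [0.015, -0.999, 0.028], [0.006, -0.028, -1.0]]
wrist_force: [6.2, 35.6, -16.3]
grip_width: 0.006
finger_force: 17.5
```

Emit:
jog_arm(
  deltas=[
    [0,-0.03,0,0],
    [0,-0.035,0,0],
    [0,-0.035,-0.03,0],
    [0,-0.035,-0.07,0],
    [0,-0.035,-0.07,0],
    [0,-0.035,-0.07,0],
  ],
  fingers=0.045,
)

```text
clock: 32.62
tool_pos: [0.672, 0.2318, 0.1412]
tool_rot: [[1.0, 0.001, 0.007], [0.001, -1.0, 0.002], [0.007, -0.002, -1.0]]
wrist_force: [-0.6, -0.0, -1.5]
grip_width: 0.529
finger_force: 0.0
```

```bash
python3 - <<'E'
from h import *
a=cams.get_image("top")[110:230,180:300,::-1]; b=cams.get_image("scene")[150:270,150:270,::-1]
cv2.imwrite("pics/m10.png",np.hstack([cv2.resize(a,(400,400),interpolation=2),cv2.resize(b,(400,400),interpolation=2)]))
print(robot.observe()['tool_pos'])
E
```

```text
[0.66939135 0.23038828 0.13719335]
```

View pics/m10.png

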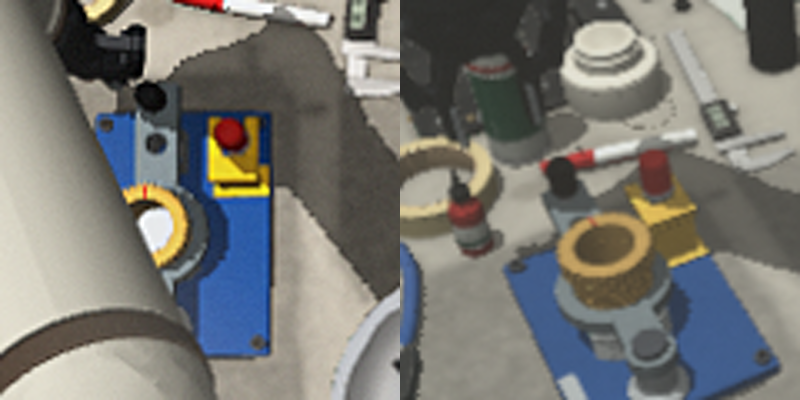

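Arm is shut, bore visible at mosaic (156,143), pin parked, bottle standing. Checking the bore location and shut angle.

```bash
python3 - <<'E'
from h import *
f=lambda u,v,z:onz("top",180+u*.3,110+v*.3,z).round(4)
print("bore",f(156,143,.058),"knob",f(151,97,.095),"pin",f(231,135,.097))
# initial knob/pin positions with same method for comparison: knob .670,.1899
im=cv2.imread("pics/m10.png")[:,:400]; 
m=(im.max(2)<50).astype(np.uint8); m[:80]=0
n,l,s,c=cv2.connectedComponentsWithStats(m)
for i in range(1,n):
    if s[i,4]>60 and 120<c[i][0]<180 and c[i][1]<165: print(s[i],c[i],f(*c[i],.058),f(*c[i],.095))
E
```

```text
bore [0.6394 0.1931 0.058 ] knob [0.6687 0.1896 0.095 ] pin [0.6379 0.1263 0.097 ]
[134  81  33  34 794] [150.37783375  96.88413098] [0.6771 0.1983 0.058 ] [0.6688 0.1901 0.095 ]
[177 107   8  75 260] [179.59230769 143.07692308] [0.6392 0.1741 0.058 ] [0.6321 0.1667 0.095 ]
[153 135  12  17  95] [158.45263158 142.01052632] [0.6402 0.1912 0.058 ] [0.6331 0.1832 0.095 ]
```

Emit:
jog_arm(
  deltas=[
    [0,0.03,0,0],
    [-0.01,0.065,0,0],
    [-0.03,0.1,0,0],
    [-0.03,0.1,0,0],
    [-0.03,0.1,0,0],
    [-0.03,0.1,0,0],
  ],
)

```text
clock: 33.22
tool_pos: [0.6388, 0.1305, 0.136]
tool_rot: [[1.0, -0.0, -0.001], [-0.0, -1.0, 0.0], [-0.001, -0.0, -1.0]]
wrist_force: [0.1, 0.7, -0.0]
grip_width: 0.525
finger_force: 0.0
```

```bash
python3 - <<'E'
from h import *
for f,o,s,z in(("t1.png",(190,110),5,.095),("t5.png",(190,110),5,.097)):
    b=cv2.imread("pics/"+f).astype(int); m=((b[:,:,2]-b[:,:,1]>90)&(b[:,:,2]-b[:,:,0]>90)&(b[:,:,1]<110)).astype(np.uint8); m[:150]=0
    n,l,st,c=cv2.connectedComponentsWithStats(m); i=1+st[1:,4].argmax(); print(f,st[i],onz("top",o[0]+(c[i][0]+.5)/s-.5,o[1]+(c[i][1]+.5)/s-.5,z).round(4))
print(robot.observe()['tool_pos'])
E
```

```text
t1.png [ 150  183   41   43 1382] [0.6394 0.1935 0.095 ]
t5.png [ 271  178   43   43 1406] [0.6409 0.1296 0.097 ]
[0.6388162  0.13052124 0.1360102 ]
```

Emit:
jog_arm(
  deltas=[
    [0.001,0,0.03,0],
    [0.001,0,0.055,0],
    [0.001,0,0.065,0],
    [0.001,0,0.065,0],
    [0.001,0,0.065,0],
    [0.001,0,0.065,0],
  ],
)

```text
clock: 33.72
tool_pos: [0.6414, 0.1321, 0.073]
tool_rot: [[1.0, 0.002, 0.002], [0.002, -1.0, 0.001], [0.002, -0.001, -1.0]]
wrist_force: [-0.2, -0.3, 0.2]
grip_width: 0.525
finger_force: 0.0
```

Emit:
jog_arm(
  deltas=[
    [0,0,0,0],
    [0,0,0,0],
    [0,0,0,0],
    [0,0,0,0],
    [0,0,0,0],
    [0,0,0,0],
  ],
  fingers=0.0,
  grip_force=40,
)

```text
clock: 34.22
tool_pos: [0.6415, 0.1315, 0.0736]
tool_rot: [[1.0, 0.001, 0.003], [0.001, -1.0, 0.001], [0.003, -0.001, -1.0]]
wrist_force: [-0.9, 1.3, 5.5]
grip_width: 0.26
finger_force: 39.5
```

Emit:
jog_arm(
  deltas=[
    [0,0,-0.015,0],
    [0,0,-0.035,0],
    [0,0,-0.055,0],
    [0,0,-0.055,0],
    [0,-0.02,-0.055,0],
    [-0.001,-0.045,-0.055,0],
    [-0.0015,-0.0625,-0.055,0],
    [-0.0015,-0.0625,-0.055,0],
    [-0.0015,-0.0625,-0.055,0],
    [-0.0015,-0.0625,-0.055,0],
  ],
)

```text
clock: 35.05
tool_pos: [0.6386, 0.192, 0.1265]
tool_rot: [[1.0, 0.0, -0.001], [0.0, -1.0, -0.002], [-0.001, 0.002, -1.0]]
wrist_force: [-0.1, -0.4, -0.4]
grip_width: 0.265
finger_force: 39.7
```

Emit:
jog_arm(
  deltas=[
    [0,0,0,0],
    [0,0,0,0],
    [0,0,0,0],
  ],
)

```text
clock: 35.3
tool_pos: [0.639, 0.1919, 0.1267]
tool_rot: [[1.0, -0.001, -0.0], [-0.001, -1.0, -0.001], [-0.0, 0.001, -1.0]]
wrist_force: [-0.1, -0.6, -1.8]
grip_width: 0.259
finger_force: 39.7
```

Emit:
jog_arm(
  deltas=[
    [0.001,-0.002,0,0],
    [0.001,-0.002,0.008,0],
    [0.001,-0.002,0.014,0],
    [0.001,-0.002,0.02,0],
    [0.001,-0.002,0.02,0],
    [0.001,-0.002,0.02,0],
  ],
)

```text
clock: 35.8
tool_pos: [0.6391, 0.1951, 0.1057]
tool_rot: [[1.0, 0.001, -0.002], [0.001, -1.0, -0.001], [-0.002, 0.001, -1.0]]
wrist_force: [0.3, 0.7, -0.9]
grip_width: 0.265
finger_force: 39.7
```

Emit:
jog_arm(
  deltas=[
    [0,0,0.007,0],
    [0,0,0.013,0],
    [0,0,0.019,0],
    [0,0,0.025,0],
    [0,0,0.025,0],
    [0,0,0.025,0],
  ],
)

```text
clock: 36.3
tool_pos: [0.6393, 0.1952, 0.081]
tool_rot: [[1.0, 0.001, -0.001], [0.001, -1.0, -0.0], [-0.001, 0.0, -1.0]]
wrist_force: [-0.1, 0.4, -0.2]
grip_width: 0.261
finger_force: 39.7
```

Emit:
jog_arm(
  deltas=[
    [0,0,0.005,0],
    [0,0,0.009,0],
    [0,0,0.01,0],
    [0,0,0.01,0],
    [0,0,0.01,0],
  ],
)

```text
clock: 36.72
tool_pos: [0.6398, 0.1954, 0.0718]
tool_rot: [[1.0, 0.001, 0.0], [0.001, -1.0, -0.0], [0.0, 0.0, -1.0]]
wrist_force: [-0.2, 0.5, -0.4]
grip_width: 0.261
finger_force: 39.7
```

Emit:
jog_arm(
  deltas=[
    [0,0,0.001,0],
    [0,0,0.001,0],
    [0,0,0.001,0],
  ],
)

```text
clock: 36.97
tool_pos: [0.6399, 0.1954, 0.0715]
tool_rot: [[1.0, 0.001, 0.001], [0.001, -1.0, 0.0], [0.001, -0.0, -1.0]]
wrist_force: [-2.0, -0.4, 3.3]
grip_width: 0.264
finger_force: 40.2
```

Emit:
jog_arm(
  deltas=[
    [0,0,0,0],
    [0,0,0,0],
    [0,0,0,0],
    [0,0,0,0],
    [0,0,-0.02,0],
    [0,0,-0.055,0],
    [0,0,-0.08,0],
    [-0.035,0,-0.08,0],
    [-0.0715,0.001,-0.08,0],
    [-0.0715,0.001,-0.08,0],
    [-0.0715,0.001,-0.08,0],
  ],
  fingers=0.045,
)

```text
clock: 37.88
tool_pos: [0.5654, 0.1943, 0.1505]
tool_rot: [[1.0, 0.003, -0.002], [0.003, -1.0, -0.001], [-0.002, 0.001, -1.0]]
wrist_force: [0.4, -0.1, 0.0]
grip_width: 0.527
finger_force: 0.0
```

Emit:
jog_arm(
  deltas=[
    [0,0,0,0],
    [0,0,0,0],
    [0,0,0,0],
  ],
  fingers=0.083,
)

```text
clock: 38.13
tool_pos: [0.5696, 0.1942, 0.151]
tool_rot: [[1.0, -0.0, 0.001], [-0.0, -1.0, 0.0], [0.001, -0.0, -1.0]]
wrist_force: [-0.9, 0.6, 0.3]
grip_width: 0.928
finger_force: 0.0
```

```bash
python3 - <<'E'
from h import *
o=robot.observe(); print(o['tool_pos'],o['joint_positions'].round(1),o['grip_width'])
b=cams.get_image("scene")[150:270,150:270,::-1]
cv2.imwrite("pics/s11.png",cv2.resize(b,(480,480),interpolation=2))
E
```

```text
[0.56964444 0.19423508 0.15095059] [  -5.4   28.4  -20.9  100.2   12.2   53.5 -121.3] 0.9278272014000636
```

View pics/s11.png

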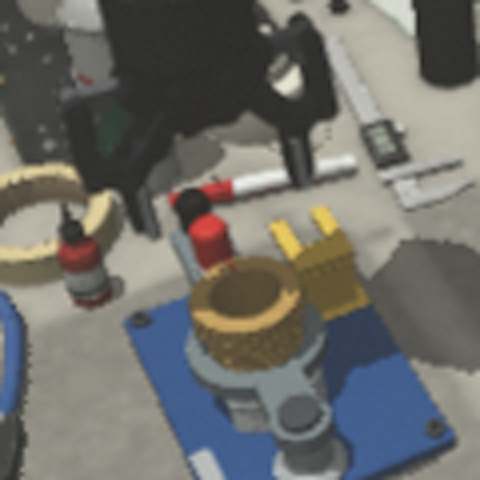

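The pin is home in its bore (red top at (210,235)). Gripping the ring next.

Emit:
jog_arm(
  deltas=[
    [-0.001,0,0.03,0],
    [-0.001,0,0.055,0],
    [-0.001,0,0.07,0],
    [-0.001,0,0.075,0],
    [-0.001,0,0.075,0],
    [-0.001,0,0.075,0],
  ],
)

```text
clock: 38.68
tool_pos: [0.5679, 0.1946, 0.0761]
tool_rot: [[1.0, 0.001, 0.0], [0.001, -1.0, 0.0], [0.0, -0.0, -1.0]]
wrist_force: [0.2, 0.2, -0.2]
grip_width: 0.971
finger_force: 0.0
```

Emit:
jog_arm(
  deltas=[
    [0,0,0,0],
    [0,0,0,0],
    [0,0,0,0],
    [0,0,0,0],
    [0,0,0,0],
    [0,0,0,0],
  ],
  fingers=0.04,
  grip_force=50,
)

```text
clock: 39.18
tool_pos: [0.5687, 0.1951, 0.0778]
tool_rot: [[1.0, 0.001, 0.003], [0.001, -1.0, 0.001], [0.003, -0.001, -1.0]]
wrist_force: [-1.8, 0.8, 5.8]
grip_width: 0.747
finger_force: 54.1
```

```bash
python3 - <<'E'
from h import *
print(robot.observe()['moment'].round(3))
E
```

```text
[-0.021  0.185  0.022]
```

Emit:
jog_arm(
  deltas=[
    [0,0,0.0002,5],
    [0,0,0.0004,10],
    [0,0,0.0006,15],
    [0,0,0.0008,20],
    [0,0,0.001,25],
    [0,0,0.0012,30],
    [0,0,0.0014,35],
    [0,0,0.0016,40],
    [0,0,0.0018,45],
    [0,0,0.002,50],
    [0,0,0.002,55],
    [0,0,0.002,55],
  ],
)

```text
clock: 40.18
tool_pos: [0.5677, 0.1941, 0.0755]
tool_rot: [[0.572, -0.82, 0.002], [-0.82, -0.572, -0.002], [0.003, -0.0, -1.0]]
wrist_force: [-3.7, -1.0, 13.6]
grip_width: 0.747
finger_force: 57.1
```

```bash
python3 - <<'E'
from h import *
o=robot.observe(); print(o['moment'].round(3),o['wrist_force'].round(1),o['joint_positions'].round(1))
E
```

```text
[-0.605  1.324 -0.188] [-3.7 -1.  13.6] [ -43.9   35.8   29.9  104.3  -23.7   46.2 -147.1]
```

Emit:
jog_arm(
  deltas=[
    [0,0,0,0],
    [0,0,0,0],
    [0,0,0,-2],
    [0,0,0,-8],
    [0,0,0,-15],
    [0,0,0,-22],
    [0,0,0,-29],
    [0,0,0,-36],
    [0,0,0,-43],
    [0,0,0,-50],
    [0,0,0,-57],
    [0,0,0,-60],
  ],
  fingers=0.083,
)

```text
clock: 41.18
tool_pos: [0.5677, 0.1944, 0.0742]
tool_rot: [[0.996, 0.095, 0.001], [0.095, -0.996, 0.002], [0.001, -0.002, -1.0]]
wrist_force: [0.6, 0.5, -1.2]
grip_width: 0.967
finger_force: 0.0
```

Emit:
jog_arm(
  deltas=[
    [0,0,0,0],
    [0,0,0,0],
  ],
)

```text
clock: 41.35
tool_pos: [0.5676, 0.1942, 0.0741]
tool_rot: [[0.996, 0.086, 0.0], [0.086, -0.996, 0.001], [0.001, -0.001, -1.0]]
wrist_force: [0.1, 0.3, 0.8]
grip_width: 0.975
finger_force: 0.0
```

Emit:
jog_arm(
  deltas=[
    [0,0,0,0],
    [0,0,0,0],
    [0,0,0,0],
    [0,0,0,0],
    [0,0,0,0],
    [0,0,0,0],
  ],
  fingers=0.04,
)

```text
clock: 41.85
tool_pos: [0.5674, 0.1953, 0.0746]
tool_rot: [[0.996, 0.088, 0.001], [0.088, -0.996, 0.001], [0.001, -0.001, -1.0]]
wrist_force: [-1.4, 1.7, 5.4]
grip_width: 0.745
finger_force: 54.1
```

```bash
python3 - <<'E'
from h import *
o=robot.observe(); print(o['moment'].round(3),o['wrist_force'].round(1),o['joint_positions'].round(1))
E
```

```text
[-0.021  0.287 -0.09 ] [-1.4  1.7  5.4] [-32.5  33.3  14.4 103.9 -11.3  44.2 -97.1]
```

Emit:
jog_arm(
  deltas=[
    [0,0,0.0002,4],
    [0,0,0.0003,8],
    [0,0,0.0005,12],
    [0,0,0.0006,15],
    [0,0,0.0007,18],
    [0,0,0.0007,18],
  ],
)

```text
clock: 42.35
tool_pos: [0.5674, 0.1952, 0.0744]
tool_rot: [[0.974, -0.226, 0.001], [-0.226, -0.974, 0.0], [0.0, -0.001, -1.0]]
wrist_force: [-1.7, 1.0, 9.5]
grip_width: 0.75
finger_force: 54.6
```

```bash
python3 - <<'E'
from h import *
o=robot.observe(); print(o['moment'].round(3),o['wrist_force'].round(1),o['joint_positions'].round(1))
E
```

```text
[-0.426  0.716  0.079] [-1.7  1.   9.5] [ -35.9   33.8   18.9  104.   -14.9   44.6 -112.3]
```

Emit:
jog_arm(
  deltas=[
    [0,0,0.0001,3],
    [0,0,0.0002,6],
    [0,0,0.0002,9],
    [0,0,0.0002,12],
    [0,0,0.0002,12],
  ],
)

```text
clock: 42.77
tool_pos: [0.5674, 0.1951, 0.0743]
tool_rot: [[0.906, -0.423, 0.0], [-0.423, -0.906, 0.0], [0.0, -0.0, -1.0]]
wrist_force: [-3.2, 1.2, 11.1]
grip_width: 0.75
finger_force: 54.7
```

```bash
python3 - <<'E'
from h import *
o=robot.observe(); print(o['moment'].round(3),o['wrist_force'].round(1),o['joint_positions'].round(1))
E
```

```text
[-0.581  0.895  0.279] [-3.2  1.2 11.1] [ -38.1   34.3   21.9  104.1  -17.3   44.9 -122.2]
```

Emit:
jog_arm(
  deltas=[
    [0,0,0,3],
    [0,0,0,6],
    [0,0,0,9],
    [0,0,0,12],
    [0,0,0,12],
    [0,0,0,12],
  ],
)

```text
clock: 43.27
tool_pos: [0.5673, 0.1951, 0.0742]
tool_rot: [[0.8, -0.6, 0.0], [-0.6, -0.8, 0.0], [-0.0, -0.0, -1.0]]
wrist_force: [-3.4, 0.4, 9.8]
grip_width: 0.747
finger_force: 54.7
```

```bash
python3 - <<'E'
from h import *
o=robot.observe(); print(o['moment'].round(3),o['wrist_force'].round(1),o['joint_positions'].round(1))
E
```

```text
[-0.53   0.961  0.38 ] [-3.4  0.4  9.8] [ -40.2   34.8   24.9  104.1  -19.8   45.3 -132.1]
```

Emit:
jog_arm(
  deltas=[
    [0,0,0,0],
    [0,0,0,0],
    [0,0,0,3],
    [0,0,0,6],
    [0,0,0,9],
    [0,0,0,9],
    [0,0,0,9],
  ],
  grip_force=100,
)

```text
clock: 43.85
tool_pos: [0.5672, 0.1951, 0.0746]
tool_rot: [[0.696, -0.718, -0.0], [-0.718, -0.696, 0.001], [-0.0, -0.0, -1.0]]
wrist_force: [-4.2, 0.0, 14.7]
grip_width: 0.731
finger_force: 106.0
```

```bash
python3 - <<'E'
from h import *
o=robot.observe(); print(o['moment'].round(3),o['wrist_force'].round(1),o['joint_positions'].round(1))
E
```

```text
[-0.603  1.446  0.476] [-4.2  0.  14.7] [ -41.9   35.3   27.1  104.2  -21.6   45.7 -139.6]
```

Emit:
jog_arm(
  deltas=[
    [0,0,0,0],
    [0,0,0,0],
    [0,0,0,0],
    [0,0,-0.02,-5],
    [0,0,-0.05,-12],
    [0,0,-0.075,-19],
    [0,0.04,-0.075,-26],
    [0,0.08,-0.075,-33],
    [0,0.12,-0.075,-40],
    [0,0.16,-0.075,-47],
    [0,0.2,-0.075,-54],
    [0,0.2,-0.075,-60],
  ],
  fingers=0.083,
)

```text
clock: 44.85
tool_pos: [0.416, 0.0495, 0.1465]
tool_rot: [[0.97, 0.242, -0.008], [0.242, -0.97, -0.002], [-0.008, -0.0, -1.0]]
wrist_force: [-0.5, 0.0, -0.1]
grip_width: 0.97
finger_force: 0.0
```

```bash
python3 - <<'E'
from h import *
o=robot.observe(); print(o['tool_pos'].round(3),o['joint_positions'].round(1))
for f in (None,"pics/s5.png"):
  pass
for n in("top","scene"):
    im=cams.get_image(n)[:,:,::-1]; cv2.imwrite(f"pics/{n}12.png",im); b=im.astype(int)
    red=((b[:,:,2]-b[:,:,1]>55)&(b[:,:,2]-b[:,:,0]>55)&(b[:,:,1]<130))
    c=proj(n,[.568,.194,.092]); 
    ys,xs=np.nonzero(red); k=np.hypot(xs-c[0],ys-c[1])<18
    print(n,c.round(1),[(x,y,b[y,x].tolist(),(onz(n,x,y,.0925)-[.568,.194,0])[:2].round(3).tolist()) for x,y in zip(xs[k],ys[k])])
E
```

```text
[0.416 0.049 0.147] [-29.7  10.9  21.2 125.9  -5.6  44.5 -80.8]
top [223.3 177.7] [(np.int64(232), np.int64(180), [46, 116, 233], [-0.006, -0.023]), (np.int64(233), np.int64(180), [60, 106, 234], [-0.006, -0.026]), (np.int64(235), np.int64(181), [44, 75, 149], [-0.009, -0.031])]
scene [211.5 223.1] [(np.int64(204), np.int64(207), [71, 76, 205], [0.064, -0.003]), (np.int64(205), np.int64(207), [62, 67, 164], [0.063, -0.005]), (np.int64(202), np.int64(208), [79, 85, 221], [0.063, 0.002]), (np.int64(203), np.int64(208), [71, 77, 203], [0.062, 0.0]), (np.int64(204), np.int64(208), [62, 68, 171], [0.061, -0.002]), (np.int64(205), np.int64(208), [58, 63, 135], [0.059, -0.004]), (np.int64(201), np.int64(209), [65, 70, 183], [0.061, 0.006]), (np.int64(202), np.int64(209), [63, 68, 171], [0.059, 0.004]), (np.int64(203), np.int64(209), [59, 65, 154], [0.058, 0.001]), (np.int64(204), np.int64(209), [57, 62, 132], [0.057, -0.001]), (np.int64(200), np.int64(210), [58, 64, 143], [0.058, 0.009]), (np.int64(201), np.int64(210), [58, 63, 142], [0.057, 0.007]), (np.int64(202), np.int64(210), [56, 61, 
[... 524 characters left out ...]
 (np.int64(201), np.int64(213), [55, 61, 118], [0.046, 0.01]), (np.int64(200), np.int64(214), [55, 60, 119], [0.044, 0.014]), (np.int64(201), np.int64(214), [54, 60, 117], [0.043, 0.012]), (np.int64(202), np.int64(214), [53, 58, 114], [0.042, 0.009]), (np.int64(200), np.int64(215), [55, 59, 118], [0.041, 0.015]), (np.int64(201), np.int64(215), [55, 60, 117], [0.039, 0.013]), (np.int64(202), np.int64(215), [53, 58, 114], [0.038, 0.011]), (np.int64(201), np.int64(216), [55, 60, 118], [0.036, 0.014]), (np.int64(224), np.int64(221), [82, 117, 179], [-0.009, -0.028]), (np.int64(221), np.int64(222), [87, 127, 188], [-0.008, -0.021]), (np.int64(222), np.int64(222), [90, 129, 202], [-0.01, -0.023])]
```

Emit:
jog_arm(
  deltas=[
    [0.182,-0.1045,0,0],
    [0.182,-0.1045,0,0],
    [0.182,-0.1045,0,0],
    [0.182,-0.1045,0,0],
    [0.182,-0.1045,0,0],
    [0.182,-0.1045,0,0],
    [0.182,-0.1045,0,0],
    [0.182,-0.1045,0,0],
    [0.182,-0.1045,0,0],
  ],
)

```text
clock: 45.7
tool_pos: [0.5741, 0.1998, 0.1475]
tool_rot: [[0.971, 0.241, -0.001], [0.241, -0.971, -0.001], [-0.001, 0.001, -1.0]]
wrist_force: [-0.1, 0.1, -0.3]
grip_width: 0.972
finger_force: 0.0
```

Emit:
jog_arm(
  deltas=[
    [-0.0075,0.003,0,0],
    [-0.0075,0.003,0.03,0],
    [-0.0075,0.003,0.055,0],
    [-0.0075,0.003,0.073,0],
    [-0.0075,0.003,0.073,0],
    [-0.0075,0.003,0.073,0],
  ],
)

```text
clock: 46.2
tool_pos: [0.5669, 0.1947, 0.0747]
tool_rot: [[0.97, 0.241, -0.002], [0.241, -0.97, -0.001], [-0.002, 0.0, -1.0]]
wrist_force: [0.2, -0.3, 1.3]
grip_width: 0.97
finger_force: 0.0
```

Emit:
jog_arm(
  deltas=[
    [0,0,0,0],
    [0,0,0,0],
    [0,0,0,0],
    [0,0,0,0],
    [0,0,0,0],
    [0,0,0,0],
  ],
  fingers=0.04,
  grip_force=70,
)

```text
clock: 46.7
tool_pos: [0.5693, 0.1961, 0.0776]
tool_rot: [[0.97, 0.242, 0.003], [0.242, -0.97, 0.001], [0.003, -0.001, -1.0]]
wrist_force: [-2.9, -1.3, 7.0]
grip_width: 0.738
finger_force: 74.8
```

```bash
python3 - <<'E'
from h import *
o=robot.observe(); print(o['moment'].round(3),o['wrist_force'].round(1),o['joint_positions'].round(1))
E
```

```text
[-0.37   0.465 -0.038] [-2.9 -1.3  7. ] [-33.5  33.3  15.8 103.6 -12.3  44.6 -87.4]
```

Emit:
jog_arm(
  deltas=[
    [0,0,0.0001,4],
    [0,0,0.0002,8],
    [0,0,0.0003,12],
    [0,0,0.0004,16],
    [0,0,0.0004,16],
    [0,0,0.0004,16],
  ],
)

```text
clock: 47.2
tool_pos: [0.5693, 0.1956, 0.0775]
tool_rot: [[0.999, -0.033, 0.003], [-0.033, -0.999, 0.0], [0.003, -0.0, -1.0]]
wrist_force: [-3.8, -3.0, 8.8]
grip_width: 0.739
finger_force: 75.5
```

```bash
python3 - <<'E'
from h import *
o=robot.observe(); print(o['moment'].round(3),o['wrist_force'].round(1),o['joint_positions'].round(1))
E
```

```text
[-0.811  0.717  0.582] [-3.8 -3.   8.8] [ -36.5   33.8   19.8  103.7  -15.4   44.9 -100.7]
```

Emit:
jog_arm(
  deltas=[
    [0,0,0,0],
    [0,0,0,0],
    [0,0,0,0],
    [0,0,0,0],
    [0,0,-0.03,0],
    [0,0,-0.06,0],
    [0,0,-0.08,0],
    [-0.04,0.03,-0.08,0],
    [-0.07,0.06,-0.08,0],
    [-0.1,0.1,-0.08,0],
    [-0.1,0.1,-0.08,0],
    [-0.1,0.1,-0.08,0],
  ],
  fingers=0.083,
)

```text
clock: 48.2
tool_pos: [0.4615, 0.0957, 0.1544]
tool_rot: [[0.999, -0.039, -0.003], [-0.039, -0.999, -0.0], [-0.003, 0.001, -1.0]]
wrist_force: [-0.3, 0.0, 0.1]
grip_width: 0.973
finger_force: 0.0
```

```bash
python3 - <<'E'
from h import *
im=cams.get_image("top")[:,:,::-1]; b=im.astype(int)
red=((b[:,:,2]-b[:,:,1]>55)&(b[:,:,2]-b[:,:,0]>55)&(b[:,:,1]<130)); ys,xs=np.nonzero(red)
for p in ([.568,.194,.092],[.6394,.1935,.095]):
    c=proj("top",p); k=np.hypot(xs-c[0],ys-c[1])<13; print(c.round(1),list(zip(xs[k].tolist(),ys[k].tolist())))
    k2=k&(ys<165); print(onz("top",xs[k2].mean(),ys[k2].mean(),.095) if k2.any() else None)
dk=(b.max(2)<60); q=proj("top",[.67,.19,.095]); ys,xs=np.nonzero(dk); k=np.hypot(xs-q[0],ys-q[1])<7; print("knob",onz("top",xs[k].mean(),ys[k].mean(),.095))
print(robot.observe()['tool_pos'],robot.observe()['wrist_force'])
E
```

```text
[223.3 177.7] []
None
[223.6 150.2] [(223, 146), (224, 146), (225, 146), (221, 147), (222, 147), (223, 147), (224, 147), (225, 147), (226, 147), (220, 148), (221, 148), (222, 148), (223, 148), (224, 148), (225, 148), (226, 148), (227, 148), (220, 149), (221, 149), (222, 149), (223, 149), (224, 149), (225, 149), (226, 149), (227, 149), (228, 149), (220, 150), (221, 150), (222, 150), (223, 150), (224, 150), (225, 150), (226, 150), (227, 150), (228, 150), (220, 151), (221, 151), (222, 151), (223, 151), (224, 151), (225, 151), (226, 151), (227, 151), (228, 151), (220, 152), (221, 152), (222, 152), (223, 152), (224, 152), (225, 152), (226, 152), (227, 152), (221, 153), (222, 153), (223, 153), (224, 153), (225, 153), (226, 153), (227, 153), (222, 154), (223, 154), (224, 154), (225, 154), (226, 154)]
[0.63951286 0.1929555  0.095     ]
knob [0.66985526 0.19076604 0.095     ]
[0.46379022 0.09801124 0.15489411] [ 0.46250028  0.86556658 -0.01408023]
```

Pin home at its initial position, arm shut, ring tight. Handing in.

Emit:
jog_arm(
  deltas=[
    [0,0,0,0],
    [0,0,0,0],
    [0,0,0,0],
    [0,0,0,0],
  ],
)

```text
clock: 48.58
tool_pos: [0.4655, 0.1003, 0.1544]
tool_rot: [[0.999, -0.033, 0.0], [-0.033, -0.999, -0.0], [0.0, 0.0, -1.0]]
wrist_force: [-0.5, -0.5, -0.5]
grip_width: 0.974
finger_force: 0.0
```

```bash
python3 -c "
from bench import robot
print(robot.sign_off())"
```

```text
the job is handed in; nothing more can be done
None
```

I handed the job in at about 49 s, but sign-off returned no verdict: three discs are in the cell, the arm is shut and the pin is home by camera, while the ring's pressure on the glass is judged only from the turning torque rising to about 0.6 N m.

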